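# Seal the wish tablets in the strike press

### The job

Lay every wooden wish tablet flat on the pulled-out stage of the red sealing press, one to a bay, lengthwise between two brass stops and inside the red lines; slide the stage fully home, then take the mallet and strike the sprung brass pin fully down with a brisk blow to seal them. Afterwards pull the stage out again and put all the tablets flat, none on top of another, in the wooden tray, slide the empty stage fully home, and lay the mallet back on its blue mat the way it lay at first. Leave the two elephants and the lighter where they are.

Things in the scene. Friction and masses are not known exactly. Their poses are not given: they have to be found in the camera images.
- tablet0: wooden wish tablet, 60 x 30 x 12 mm (x, y, z), 30 g, yellow panel on its top face; origin at the centre of its underside, x along its length. Two or three of the three tablets are there (None from start to end: absent)
- tablet1: wooden wish tablet, 60 x 30 x 12 mm (x, y, z), 30 g, yellow panel on its top face; origin at the centre of its underside, x along its length. Two or three of the three tablets are there (None from start to end: absent)
- tablet2: wooden wish tablet, 60 x 30 x 12 mm (x, y, z), 30 g, yellow panel on its top face; origin at the centre of its underside, x along its length. Two or three of the three tablets are there (None from start to end: absent)
- press: red strike press fixed to the table (where and how turned varies); origin on the table under the pin's axis, +x away from the loading side. A crossbeam 50 mm deep (x), 300 mm wide (y), top 112 mm above the table, stands over the home place of the stage. The stage slides out along -x of the press; its upper face is 20 mm above the table
- stage (a joint): slide of the aluminium stage: 0 m = fully home under the crossbeam, 0.10 m = fully out (towards -x of the press); it starts nearly out; friction about 1.5 N, stays where it is left. At home it meets a hard stop. Load and unload it out, at 0.085 m or more
- stage_handle (a point): top centre of the black upright grip plate at the front of the stage, 92 mm above the table; the plate is 22 mm (x) by 14 mm (y) and 72 mm tall, take it from above across its 14 mm; axes as the press. It stands 77 mm in front of the bays' centre line, and 52 mm in front of the crossbeam's front face when home
- bay0 (a point): centre of a bay on the stage's upper face; axes as the press; moves with the stage. A tablet lies in it lengthwise along y, between two brass stops 68 mm apart in y (8 mm high, 10 mm thick, 30 mm long in x) and between two painted red lines 44 mm apart in x. Bays are 78 mm apart in y, any tablet may go in any bay, one each
- bay1 (a point): centre of a bay on the stage's upper face; axes as the press; moves with the stage. A tablet lies in it lengthwise along y, between two brass stops 68 mm apart in y (8 mm high, 10 mm thick, 30 mm long in x) and between two painted red lines 44 mm apart in x. Bays are 78 mm apart in y, any tablet may go in any bay, one each
- bay2 (a point): centre of a bay on the stage's upper face; axes as the press; moves with the stage. A tablet lies in it lengthwise along y, between two brass stops 68 mm apart in y (8 mm high, 10 mm thick, 30 mm long in x) and between two painted red lines 44 mm apart in x. Bays are 78 mm apart in y, any tablet may go in any bay, one each
- pin (a joint): depth of the sprung pin: 0 m = up, 0.030 m = fully down on its stop; spring 3 N at the top, 7 N at the bottom, and it rises again by itself. A brisk blow: it must be moving down faster than 0.06 m/s under the mallet, then go on to 0.027 m or more
- pin_top (a point): centre of the top face of the pin's round brass cap (24 mm across, the part to strike), 160 mm above the table when up (48 mm above the crossbeam)
- mallet: wooden mallet, 160 g, standing on its head's underside (its striking face); origin at the centre of that face. Head a 50 x 44 x 50 mm block (x, y, z) with brass bands; +x points from handle to head. Handle level, 18 mm wide (y), 20 mm tall, axis 25 mm above the underside, from x = -25 to -115 mm; grip it firmly (80 N or more) across its 18 mm near x = -50 mm
- mat: blue cloth mat fixed to the table, 200 x 100 x 3 mm (x, y, z); origin at the centre of its underside
- mat_home (a point): point on the mat's upper face where the mallet's origin belongs (within 30 mm), with the mallet's x along the mat's x (within 20 degrees)
- tray: loose shallow wooden tray, 236 x 120 x 16 mm (x, y, z) outside, walls and floor 5 mm, 400 g; origin at the centre of its underside, x along its length. Room for three tablets in a row, lengthwise along x, 70 mm apart
- elephant0: bystander, leave it where it is: small white and blue porcelain elephant, about 70 x 36 x 58 mm; origin at the centre of its underside
- elephant1: bystander, leave it where it is: the second porcelain elephant, same size
- lighter: bystander, leave it where it is: white plastic lighter lying on the table, about 80 x 22 x 16 mm; origin under its centre
There are look-alikes about, which are no part of the job. Of the things shaped like the mallet, the wooden one is meant. Leave any purple look-alike of the tablet2 alone.

How it is judged (in metres and radians):
On the way, in this order (a step that is already met when the one before it is completed fails the run):
1. every tablet lies flat in a bay of its own on the stage, between its stops and the red lines (angle between each of tablet0, tablet1, tablet2's own z axis and vertical below 0.12 rad and ((x of tablet0 in the frame of bay0 between -0.008 and 0.008 m and y of tablet0 in the frame of bay0 between -0.006 and 0.006 m and z of tablet0 in the frame of bay0 between -0.004 and 0.004 m and angle between the x axis of tablet0 and the y axis of bay0, either way round below 0.2 rad) or (x of tablet0 in the frame of bay1 between -0.008 and 0.008 m and y of tablet0 in the frame of bay1 between -0.006 and 0.006 m and z of tablet0 in the frame of bay1 between -0.004 and 0.004 m and angle between the x axis of tablet0 and the y axis of bay1, either way round below 0.2 rad) or (x of tablet0 in the frame of bay2 between -0.008 and 0.008 m and y of tablet0 in the frame of bay2 between -0.006 and 0.006 m and z of tablet0 in the frame of bay2 between -0.004 and 0.004 m and angle between the x axis of tablet0 and the y axis of bay2, either way round below 0.2 rad)) and ((x of tablet1 in the frame of bay0 between -0.008 and 0.008 m and y of tablet1 in the frame of bay0 between -0.006 and 0.006 m and z of tablet1 in the frame of bay0 between -0.004 and 0.004 m and angle between the x axis of tablet1 and the y axis of bay0, either way round below 0.2 rad) or (x of tablet1 in the frame of bay1 between -0.008 and 0.008 m and y of tablet1 in the frame of bay1 between -0.006 and 0.006 m and z of tablet1 in the frame of bay1 between -0.004 and 0.004 m and angle between the x axis of tablet1 and the y axis of bay1, either way round below 0.2 rad) or (x of tablet1 in the frame of bay2 between -0.008 and 0.008 m and y of tablet1 in the frame of bay2 between -0.006 and 0.006 m and z of tablet1 in the frame of bay2 between -0.004 and 0.004 m and angle between the x axis of tablet1 and the y axis of bay2, either way round below 0.2 rad)) and ((x of tablet2 in the frame of bay0 between -0.008 and 0.008 m and y of tablet2 in the frame of bay0 between -0.006 and 0.006 m and z of tablet2 in the frame of bay0 between -0.004 and 0.004 m and angle between the x axis of tablet2 and the y axis of bay0, either way round below 0.2 rad) or (x of tablet2 in the frame of bay1 between -0.008 and 0.008 m and y of tablet2 in the frame of bay1 between -0.006 and 0.006 m and z of tablet2 in the frame of bay1 between -0.004 and 0.004 m and angle between the x axis of tablet2 and the y axis of bay1, either way round below 0.2 rad) or (x of tablet2 in the frame of bay2 between -0.008 and 0.008 m and y of tablet2 in the frame of bay2 between -0.006 and 0.006 m and z of tablet2 in the frame of bay2 between -0.004 and 0.004 m and angle between the x axis of tablet2 and the y axis of bay2, either way round below 0.2 rad))), for 0.2 s.
2. the stage is fully home with the tablets still in their bays (all of step 1 and value of joint stage below 0.006 m), for 0.2 s.
3. the mallet drives the pin down briskly over the loaded stage (all of step 2 and contact force between mallet and pin above 1 N and value of joint pin between 0.003 and 0.022 m and velocity of joint pin above 0.06 m/s).
4. the blow drives the pin fully down (value of joint stage below 0.006 m and contact force between mallet and pin above 1 N and value of joint pin above 0.027 m).
5. the stage is pulled out again (value of joint stage above 0.075 m), for 0.1 s.
At the end, for the whole second after the job is handed in: every tablet lies flat on the tray's floor and at rest, the empty stage is fully home (within 6 mm), the pin is up, and the mallet stands on its head on the mat, its origin within 32 mm of mat_home and its handle along the mat within 20 degrees (angle between each of tablet0, tablet1, tablet2, mallet's own z axis and vertical below 0.12 rad and linear speed of each of tablet0, tablet1, tablet2, mallet below 0.03 m/s and x of tablet0 in the frame of tray between -0.1 and 0.1 m and y of tablet0 in the frame of tray between -0.045 and 0.045 m and z of each of tablet0, tablet1, tablet2 in the frame of tray below 0.01 m and x of tablet1 in the frame of tray between -0.1 and 0.1 m and y of tablet1 in the frame of tray between -0.045 and 0.045 m and x of tablet2 in the frame of tray between -0.1 and 0.1 m and y of tablet2 in the frame of tray between -0.045 and 0.045 m and value of joint stage below 0.006 m and value of joint pin below 0.003 m and distance between mallet and mat_home below 0.032 m and angle between the x axis of mallet and the x axis of mat, either way round below 0.35 rad and angle between tray's own z axis and vertical below 0.1 rad); the robot touches nothing.
It fails at once if an elephant or the lighter is pushed more than 25 mm from its place (distance of any of elephant0, elephant1, lighter from where it was at the start of the episode above 0.025 m).
Of tablet0, tablet1, tablet2 only 2 to 3 are there at a start; the rules pass over those that are not, and their reading is None.
At some moment in a run one of mallet, tray may be knocked a few centimetres aside while the robot is not near it.
Once in a run the grip may slacken for a moment while it holds something.
It also fails if it takes over 210 s, if anything falls off the work surface, if the arm or the gripper's body presses on something with over 40 N, if the wrist force passes 120 N, or if a joint passes its speed limit or range.

### The arm

A 6-joint arm with a two-finger parallel gripper is mounted at the origin on the work surface. World frame = base frame: x ahead of the robot, y to its left, z up, the work surface at z = 0. Lengths are in m, angles in degrees, forces in N, time in s.
With the tool pointing down it reaches from about 0.4 to 0.825 m from the base axis. Payload 7 kg.
Tool frame: the origin (TCP) lies between the finger pads; the fingertips stand 19 mm ahead of it and the grasp point (between the pads) is the TCP (r.tip_extent is the distance from the TCP to the fingertips, in m); z points along the fingers, y is the direction in which the jaws open and shut (so a half turn about z gives the same grasp; the last joint's range is limited). The gripper opens to 88 mm and grips with 3 to 60 N. Pads are 19 mm wide; open, the fingers measure 130 mm over their backs; the gripper's body (78 mm by 193 mm) begins 47 mm behind the grasp point.
Start: joints at [93.512, 20.546, 0.682, 0, -70.136, -16.507], TCP at [0.152, 0.658, 0.246] pointing down, gripper open.
Joint ranges: [-176.03, 176.03], [-82.01, 121.73], [-58.28, 71.71], [-173.87, 95.51], [-174.79, -0.11], [-173.66, 173.66]. Speed limits (degrees/s): [136.94, 136.94, 172.46, 180, 180, 180].

### API

Orientations are given as [roll, pitch, yaw] about the fixed x, y, z axes, in that order (R = Rz(yaw) Ry(pitch) Rx(roll)).
In Python, from plant import r, capture, workorder, spotter gives the robot as it stands.
- The arm moves only by the tool step_arm, never from a script. Its argument "motion" is a list of rows, each a list of 5 numbers: the finger opening in m, from 0 to 0.0876, then the shift along the tool's x, y, z in m, then the turn about the tool's z in rad. In form: [[grip, dx, dy, dz, roll], ...]. A call has 1 to 5 rows; each row is the pose to reach, as a shift and turn from the pose commanded when the call began, along the tool's axes at that moment; what a row does not reach only later rows make up. A row lasts 1/8 s, in which the tool goes at most 62.5 mm and 10.7 degrees, less where a joint would pass 70% of its speed; a pose out of reach is approached as far as the arm can. A call with a gripper value outside its range is refused whole. The fingers move at their own pace and stop on an object; "newtons" is the grip in N (left out, the last holds). Time passes only in rows, so rows that repeat a pose let the fingers close. It gives the time, the measured TCP pose, the force and the opening at its end, in the units of the state.
- r.get_state(): the state, without advancing time (a new reading comes with each control period).
- capture(name): name is "scene" or "top" or "wrist"; returns a dict with "image" (400x640x3 uint8, red, green, blue), "z_map" (400x640 float32, m along the optical axis (not along the pixel's ray), 0 where there is no reading), "fx", "fy", "cx", "cy" (pixels), "pose" (4x4, takes a point from camera to world coordinates). Camera axes: x right, y down, z forward; pixel columns grow to the right and rows downward; lengths in m; the calibration is good to about 2 mm. A picture is of the moment at which its call begins.
- workorder.close_job(): hands the job in, once; it reports no verdict.
Trained networks look in the newest picture that a camera, given by its name, has taken for a name from the list of things; names that differ only in an ending like _2 or _b are one class to them, and where a whole thing is asked for, a point or a joint stands for the part that bears it (a point fixed in the world has none). Each returns a list of dicts, best first, with "p" (0 to 1); they miss things now and then, are a little off and sometimes report something else, mostly with a low value. They report only what shows in the picture. A call takes as long as a camera call. They do not tell look-alikes from the thing itself.
- spotter.regions_of(camera, label): "mask" (400x640 bool, what is visible of it).
- spotter.tip_of(camera, label): "location" ([x, y, z] in m, in world coordinates, good to about 4 mm: a listed point, or the origin of a listed thing).
The state is a dict: "time_s": time; "joints": joint angles; "qd": joint speeds; "joint_torque": joint torques, N m; "tcp_pos": TCP position; "eef_rot": TCP orientation; "contact_force": force on the tool from outside, world axes, zero at the start; "moment": the same for the moment, N m; "gripper_width": finger opening in m.
Only numpy, scipy, OpenCV 4.12 (cv2) and the standard library are available. Lean on these libraries where they do the work, as an engineer would, in place of code of your own. Each camera call takes 0.05 s, during which the arm holds its last target.

## Working session

There is one attempt and no reset: what is moved stays moved. The work goes in short steps, Python scripts to look and compute and a tool call to move; the robot and the scene stay as the last step left them, time stands still between calls to the robot, and variables do not carry over. Pictures are saved under pics/ and viewed, and the job is handed in when it is done.

Besides the shell and the picture viewer there is one more tool, called as name(argument=value, ...), one argument or row to a line, values as JSON. step_arm: Moves the arm, as the interface text tells. Its arguments: {"type":"object","properties":{"motion":{"type":"array","items":{"type":"array","items":{"type":"number"}}},"newtons":{"type":"number"}},"required":["motion"]}

```bash
ls; mkdir -p pics
python3 - <<'E'
from plant import r, capture, workorder, spotter
import cv2
print(r.get_state())
for n in ["scene","top","wrist"]:
    c=capture(n); cv2.imwrite(f"pics/{n}0.png",c["image"][:,:,::-1]); print(n,c["fx"],c["cx"],c["cy"],c["pose"].round(3).tolist())
E
```

```text
pics
{'time_s': 0.0, 'joints': array([ 9.35131726e+01,  2.05918136e+01,  6.32644987e-01, -2.02798123e-02,
       -7.01338924e+01, -1.65061003e+01]), 'qd': array([ 0.04922329, -0.05447179,  0.04929613,  0.03606601,  0.05979663,
        0.00324635]), 'joint_torque': array([ 2.09980186e-03, -5.82730114e+01,  2.93043441e+01,  6.99674428e+00,
        6.85954874e-03, -1.50661845e-04]), 'tcp_pos': array([0.15168958, 0.65726594, 0.2446093 ]), 'eef_rot': array([ 1.79905357e+02, -8.16438613e-03, -1.29998280e+01]), 'contact_force': array([-0.63014739, -0.7133113 ,  0.22436416]), 'moment': array([-0.02114968,  0.00375619,  0.0087514 ]), 'gripper_width': 0.08774785686688363}
scene 423.0809707978645 321.56301437581016 202.02309312407857 [[-0.596, 0.671, -0.441, 1.047], [0.803, 0.51, -0.31, 0.267], [0.017, -0.538, -0.843, 1.04], [0.0, 0.0, 0.0, 1.0]]
top 500.69226944657765 313.1565928853808 205.72455601362526 [[-0.028, -0.994, 0.104, 0.402], [-1.0, 0.027, -0.014, -0.088], [0.011, -0.104, -0.995, 1.351], [0.0, 0.0, 0.0, 1.0]]
wrist 313.0892250505903 319.31294951354806 200.43248574878334 [[-0.225, -0.934, -0.276, 0.226], [-0.974, 0.216, 0.063, 0.641], [0.0, 0.283, -0.959, 0.385], [0.0, 0.0, 0.0, 1.0]]
```

View pics/scene0.png

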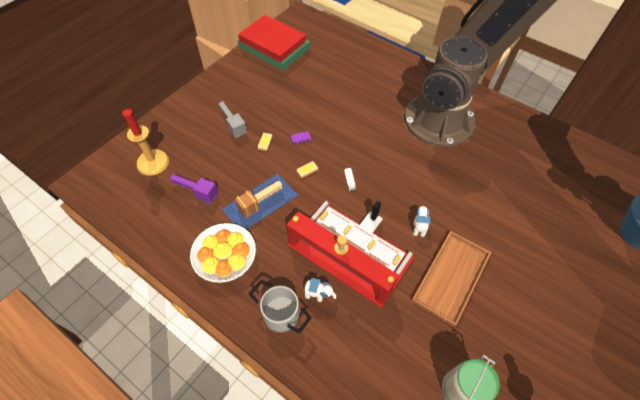

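View pics/top0.png

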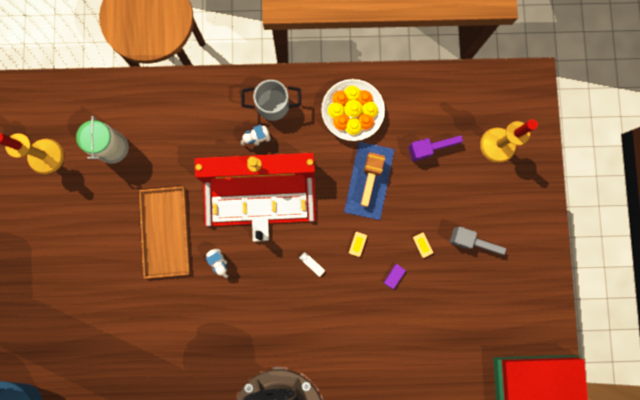

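View pics/wrist0.png

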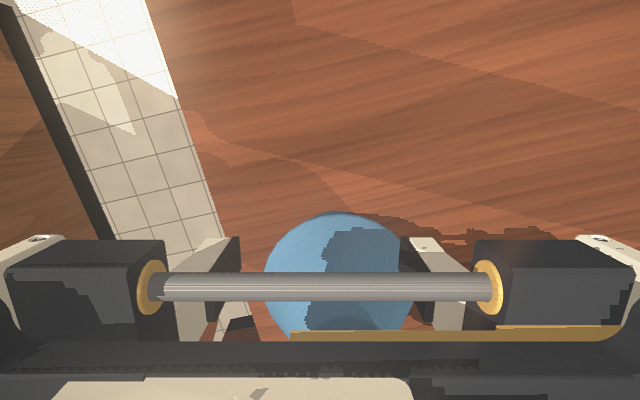

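The pictures show two yellow tablets, in top at about (358,244) and (423,245), with a purple look-alike at (395,277). The wooden mallet lies on the blue mat at (370,180), next to a purple and a grey one. The press is at (255,190) with its handle at (260,235), and the tray is at (165,232).

```bash
cat > h.py <<'E'
from plant import r, capture, workorder, spotter
import numpy as np, cv2
from scipy.spatial.transform import Rotation as Ro
def cloud(c):
    z=c["z_map"]; v,u=np.mgrid[0:z.shape[0],0:z.shape[1]]
    P=np.stack([(u-c["cx"])/c["fx"]*z,(v-c["cy"])/c["fy"]*z,z],-1)
    return P@c["pose"][:3,:3].T+c["pose"][:3,3]
def rect(P,zlo=None,zhi=None):
    Q=P[:, :2]
    if zlo is not None: m=(P[:,2]>zlo)&(P[:,2]<zhi); Q=Q[m]
    (cx,cy),(w,h),a=cv2.minAreaRect((Q*1000).astype(np.float32))
    if w<h: w,h,a=h,w,a+90
    return round(cx/1000,4),round(cy/1000,4),round(w),round(h),round(((a+90)%180)-90,1),len(Q)
def st():
    s=r.get_state(); print("t%.2f tcp"%s["time_s"],s["tcp_pos"].round(4),"rot",s["eef_rot"].round(1),"F",s["contact_force"].round(1),"w %.4f"%s["gripper_width"]); return s
def go(x,y,z,yaw=None):
    s=st(); yaw0=s["eef_rot"][2]
    R=Ro.from_euler("z",yaw0,degrees=True).as_matrix()@np.diag([1,-1,-1])
    d=R.T@(np.array([x,y,z])-s["tcp_pos"])
    dy=0 if yaw is None else (yaw-yaw0+180)%360-180
    print("delta tool",d.round(4),"roll",round(-np.radians(dy),4),"rad; yaw change",round(dy,1),"dist",np.linalg.norm(d).round(3))
E
python3 - <<'E'
from h import *
for cam in ["top","scene"]:
    c=capture(cam); P=cloud(c)
    for l in ["tablet0","mallet","mat","tray","press","stage_handle","lighter","elephant0","stage"]:
        try:
            for d in spotter.regions_of(cam,l)[:4]:
                m=d["mask"]&(c["z_map"]>0); Q=P[m]
                if d["p"]>.3 and len(Q)>20:
                    print(cam,l,round(d["p"],2),rect(Q),"z50/95",np.percentile(Q[:,2],[5,50,95]).round(3),"rgb",c["image"][m].mean(0).round())
        except Exception as e: print(l,e)
    for l in ["tablet0","mallet","mat_home","tray","press","stage_handle","bay0","pin_top","lighter","elephant0"]:
        try: print(cam,l,[(round(d["p"],2),np.round(d["location"],3).tolist()) for d in spotter.tip_of(cam,l)[:4]])
        except Exception as e: print(l,e)
E
```

```text
top tablet0 0.71 (0.4353, -0.2235, 59, 33, -21.3, 251) z50/95 [0.005 0.011 0.015] rgb [251. 226.  72.]
top tablet0 0.61 (0.4296, -0.399, 60, 35, 22.7, 278) z50/95 [0.001 0.01  0.015] rgb [249. 220.  74.]
top tablet0 0.52 (0.3482, -0.3197, 63, 35, -35.4, 289) z50/95 [0.    0.01  0.015] rgb [163.  63. 186.]
top mallet 0.79 (0.7018, -0.4485, 154, 56, -75.8, 651) z50/95 [0.007 0.039 0.051] rgb [142.  52. 165.]
top mallet 0.67 (0.5135, 0.0385, 255, 121, -88.9, 2597) z50/95 [0.014 0.019 0.027] rgb [235. 222. 201.]
top mallet 0.56 (0.43, -0.5428, 140, 44, 70.6, 639) z50/95 [0.015 0.041 0.052] rgb [153. 145. 135.]
top mat 0.89 (0.6091, -0.2621, 200, 101, -14.8, 1963) z50/95 [-0.003  0.001  0.006] rgb [ 65.  84. 124.]
top mat 0.52 (0.565, 0.0368, 312, 225, -82.9, 8075) z50/95 [0.006 0.019 0.114] rgb [203. 104.  85.]
top tray 0.66 (0.638, 0.0379, 21, 20, -0.9, 77) z50/95 [0.149 0.158 0.164] rgb [236. 182.  47.]
top tray 0.6 (0.4855, 0.2955, 242, 129, 3.1, 4133) z50/95 [-0.001  0.004  0.015] rgb [197. 117.  49.]
top press 0.79 (0.5734, 0.0414, 322, 240, -80.3, 7973) z50/95 [0.006 0.019 0.114] r
[... 2879 characters left out ...]
, (0.34, [0.654, -0.274, -0.002])]
scene mallet [(0.64, [0.685, -0.396, 0.003]), (0.61, [0.448, -0.497, 0.004])]
scene mat_home [(0.65, [0.653, -0.273, -0.001])]
scene tray [(0.98, [0.484, 0.298, -0.0]), (0.74, [0.653, -0.273, -0.004])]
scene press [(0.75, [0.644, 0.038, -0.0])]
scene stage_handle [(0.66, [0.466, 0.037, 0.093])]
scene bay0 [(0.96, [0.539, 0.116, 0.019]), (0.83, [0.542, 0.039, 0.015]), (0.75, [0.547, -0.04, 0.02])]
scene pin_top [(0.64, [0.639, 0.038, 0.159]), (0.39, [0.644, 0.038, -0.002])]
scene lighter [(0.67, [0.383, -0.102, 0.001]), (0.57, [0.547, -0.04, 0.023])]
scene elephant0 [(0.92, [0.734, 0.036, 0.0]), (0.59, [0.408, 0.156, -0.003]), (0.51, [0.43, -0.398, -0.001])]
```

Run:
```python
from h import *
go(0.45,0.45,0.24,-33)
go(0.60,0.18,0.24,-67)
```

```text
t2.15 tcp [0.1518 0.6577 0.2456] rot [180.  -0. -13.] F [0.1 0.2 0.3] w 0.0878
delta tool [0.3373 0.1353 0.0056] roll 0.3492 rad; yaw change -20.0 dist 0.363
t2.15 tcp [0.1518 0.6577 0.2456] rot [180.  -0. -13.] F [0.1 0.2 0.3] w 0.0878
delta tool [0.5441 0.3647 0.0056] roll 0.9426 rad; yaw change -54.0 dist 0.655
```

step_arm(
  motion=[
    [0.087,0.055,0.025,0,0.1],
    [0.087,0.11,0.05,0,0.25],
    [0.087,0.165,0.075,0,0.4],
    [0.087,0.22,0.1,0,0.55],
    [0.087,0.275,0.125,0,0.7],
  ],
)

```text
time_s: 2.78
tcp_pos: [0.393, 0.4728, 0.2459]
eef_rot: [-180.0, 0.0, -53.4]
contact_force: [-0.1, 0.3, -0.3]
gripper_width: 0.087
```

Run:
```python
from h import *
go(0.55,0.15,0.2,-67)
```

```text
t2.77 tcp [0.393  0.4728 0.2459] rot [-180.     0.   -53.4] F [-0.1  0.3 -0.3] w 0.0870
delta tool [0.3527 0.0666 0.0459] roll 0.238 rad; yaw change -13.6 dist 0.362
```

step_arm(
  motion=[
    [0.087,0.061,0.012,0,0.1],
    [0.087,0.122,0.022,0,0.238],
    [0.087,0.183,0.034,0,0.238],
    [0.087,0.244,0.046,0,0.238],
    [0.087,0.305,0.057,0,0.238],
  ],
)

```text
time_s: 3.4
tcp_pos: [0.5298, 0.1941, 0.246]
eef_rot: [-180.0, 0.0, -66.7]
contact_force: [1.2, 0.8, -0.4]
gripper_width: 0.0871
```

Run:
```python
from h import *
go(0.5,-0.1,0.2,-67)
go(0.43,-0.398,0.15,-67)
```

```text
t3.40 tcp [0.5298 0.1941 0.246 ] rot [-180.     0.   -66.7] F [ 1.2  0.8 -0.4] w 0.0871
delta tool [0.2584 0.1436 0.046 ] roll 0.005 rad; yaw change -0.3 dist 0.299
t3.40 tcp [0.5298 0.1941 0.246 ] rot [-180.     0.   -66.7] F [ 1.2  0.8 -0.4] w 0.0871
delta tool [0.5044 0.3257 0.096 ] roll 0.005 rad; yaw change -0.3 dist 0.608
```

step_arm(
  motion=[
    [0.087,0.051,0.032,0,0],
    [0.087,0.102,0.064,0,0],
    [0.087,0.153,0.096,0,0],
    [0.087,0.204,0.128,0,0],
    [0.087,0.255,0.16,0,0],
  ],
)

```text
time_s: 4.03
tcp_pos: [0.4824, -0.1033, 0.2461]
eef_rot: [-179.9, -0.0, -66.7]
contact_force: [0.8, -1.2, 0.7]
gripper_width: 0.0871
```

step_arm(
  motion=[
    [0.087,0.045,0.031,0.02,0],
    [0.087,0.09,0.062,0.04,0],
    [0.087,0.135,0.093,0.06,0],
    [0.087,0.18,0.124,0.08,0],
    [0.087,0.2,0.15,0.085,0],
  ],
)

```text
time_s: 4.65
tcp_pos: [0.4229, -0.3465, 0.159]
eef_rot: [179.9, 0.1, -66.8]
contact_force: [0.3, -0.0, -0.7]
gripper_width: 0.0871
```

Run:
```python
from h import *
c=capture("wrist"); P=cloud(c); cv2.imwrite("pics/w1.png",c["image"][:,:,::-1])
for d in spotter.regions_of("wrist","tablet0")[:4]:
    m=d["mask"]&(c["z_map"]>0); Q=P[m]
    if len(Q)>20: print(round(d["p"],2),rect(Q,0.008,0.016),np.percentile(Q[:,2],[5,50,95]).round(3),c["image"][m].mean(0).round(), np.argwhere(m).mean(0))
go(0.43,-0.398,0.15,-67.3)
```

```text
0.9 (0.3494, -0.3168, 60, 29, -35.8, 1580) [0.01  0.013 0.014] [218. 118. 227.] [242.8040293  374.11355311]
0.74 (0.4374, -0.2213, 62, 29, -24.6, 424) [0.003 0.013 0.014] [235. 222. 169.] [294.71539961 264.45614035]
t4.75 tcp [ 0.4221 -0.3466  0.1594] rot [ 1.799e+02  1.000e-01 -6.690e+01] F [0.1 0.9 0.8] w 0.0872
delta tool [0.0504 0.0128 0.0094] roll 0.0063 rad; yaw change -0.4 dist 0.053
```

View pics/w1.png

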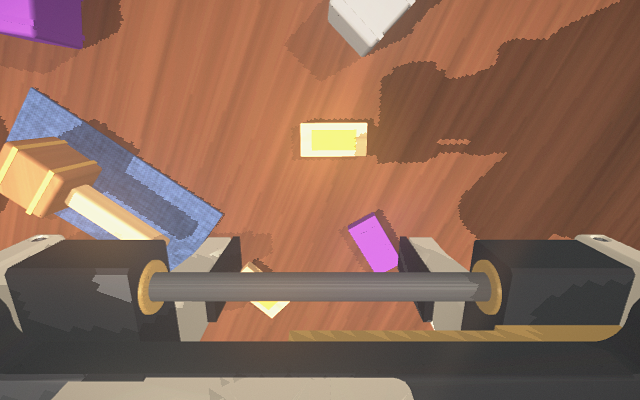

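The wrist picture shows tablet B at about (334,139). The purple look-alike is at (372,240) and part of tablet A at (265,290). I'll measure B from its pixels.

Run:
```python
from h import *
c=capture("wrist"); P=cloud(c); 
Q=P[115:165,290:380].reshape(-1,3); print(rect(Q,0.008,0.02))
go(0.43,-0.398,0.08,-67.3)
```

```text
(0.4302, -0.3957, 60, 30, 24.2, 2219)
t4.80 tcp [ 0.423  -0.3457  0.16  ] rot [179.9   0.  -66.9] F [-0.6  0.7  0.9] w 0.0869
delta tool [0.0508 0.014  0.08  ] roll 0.0069 rad; yaw change -0.4 dist 0.096
```

step_arm(
  motion=[
    [0.08,0.03,0.008,0.03,-0.019],
    [0.08,0.0488,0.013,0.07,-0.019],
    [0.08,0.0488,0.013,0.11,-0.019],
    [0.08,0.0488,0.013,0.134,-0.019],
    [0.08,0.0488,0.013,0.134,-0.019],
  ],
)

```text
time_s: 5.42
tcp_pos: [0.4309, -0.3934, 0.0252]
eef_rot: [179.9, 0.1, -65.6]
contact_force: [-0.6, 0.0, 1.0]
gripper_width: 0.0803
```

step_arm(
  motion=[
    [0.08,0,0,0,0],
    [0.055,0,0,0,0],
    [0.055,0,0,0,0],
    [0.055,0,0,0,0],
    [0.055,0,0,0,0],
  ],
  newtons=20,
)

```text
time_s: 6.05
tcp_pos: [0.4318, -0.3947, 0.0274]
eef_rot: [-180.0, -0.1, -65.6]
contact_force: [0.2, 1.9, 5.4]
gripper_width: 0.0594
```

step_arm(
  motion=[
    [0.055,0,0,-0.03,0],
    [0.055,0,0,-0.07,0],
    [0.055,0,0,-0.12,0],
    [0.055,0,0,-0.17,0],
    [0.055,0,0,-0.17,0],
  ],
)

```text
time_s: 6.68
tcp_pos: [0.4334, -0.3958, 0.2013]
eef_rot: [-179.7, -0.4, -65.6]
contact_force: [0.3, 0.3, -1.2]
gripper_width: 0.0594
```

Run:
```python
from h import *
go(0.5,-0.1,0.2,2.2)
go(0.540,0.117,0.15,2.2)
```

```text
t6.67 tcp [ 0.4334 -0.3958  0.2013] rot [-179.7   -0.4  -65.6] F [ 0.3  0.3 -1.2] w 0.0594
delta tool [-0.2419 -0.1828  0.0013] roll -1.1838 rad; yaw change 67.8 dist 0.303
t6.67 tcp [ 0.4334 -0.3958  0.2013] rot [-179.7   -0.4  -65.6] F [ 0.3  0.3 -1.2] w 0.0594
delta tool [-0.4231 -0.3087  0.0513] roll -1.1838 rad; yaw change 67.8 dist 0.526
```

step_arm(
  motion=[
    [0.055,-0.045,-0.035,0,-0.17],
    [0.055,-0.09,-0.07,0,-0.35],
    [0.055,-0.135,-0.105,0,-0.53],
    [0.055,-0.18,-0.14,0,-0.71],
    [0.055,-0.225,-0.17,0,-0.89],
  ],
)

```text
time_s: 7.3
tcp_pos: [0.4933, -0.1176, 0.1958]
eef_rot: [180.0, 0.0, -14.3]
contact_force: [0.9, 0.4, -1.1]
gripper_width: 0.0596
```

Run:
```python
from h import *
go(0.530,0.117,0.15,2.2)
```

```text
t7.30 tcp [ 0.4933 -0.1176  0.1958] rot [180.    0.  -14.3] F [ 0.9  0.4 -1.1] w 0.0596
delta tool [-0.0225 -0.2363  0.0458] roll -0.2883 rad; yaw change 16.5 dist 0.242
```

step_arm(
  motion=[
    [0.055,-0.005,-0.055,0,-0.15],
    [0.055,-0.01,-0.11,0,-0.288],
    [0.055,-0.015,-0.165,0.01,-0.288],
    [0.055,-0.0225,-0.22,0.02,-0.288],
    [0.055,-0.0225,-0.236,0.03,-0.288],
  ],
)

```text
time_s: 7.92
tcp_pos: [0.5312, 0.1172, 0.1653]
eef_rot: [180.0, 0.0, 2.0]
contact_force: [-0.9, -0.4, 0.1]
gripper_width: 0.0591
```

Run:
```python
from h import *
for cam in ["top","wrist"]:
    c=capture(cam); P=cloud(c); cv2.imwrite(f"pics/{cam}2.png",c["image"][:,:,::-1])
    for l in ["bay0","stage_handle","pin_top","tray"]:
        print(cam,l,[(round(d["p"],2),np.round(d["location"],3).tolist()) for d in spotter.tip_of(cam,l)[:4]])
# crossbeam fit
c=capture("top");P=cloud(c);im=c["image"].astype(int)
m=(im[...,0]>150)&(im[...,1]<60)&(im[...,2]<60)&(P[...,2]>0.10)&(P[...,2]<0.125)
m[:,:180]=0;m[:,330:]=0
Q=P[m];print(rect(Q))
go(0.540,0.117,0.15,2.2)
```

```text
top bay0 [(0.92, [0.548, -0.039, 0.018]), (0.9, [0.545, 0.041, 0.02]), (0.69, [0.542, 0.118, 0.021]), (0.6, [0.41, 0.156, 0.0])]
top stage_handle [(0.72, [0.468, 0.036, 0.094])]
top pin_top [(0.54, [0.486, 0.293, -0.001]), (0.38, [0.636, 0.043, 0.162])]
top tray [(0.64, [0.44, -0.224, -0.003]), (0.57, [0.484, 0.29, 0.002])]
wrist bay0 [(0.75, [0.545, -0.038, 0.02]), (0.69, [0.543, 0.12, 0.021])]
wrist stage_handle []
wrist pin_top [(0.88, [0.639, 0.041, 0.163])]
wrist tray [(0.89, [0.486, 0.297, 0.0])]
(0.6388, 0.0316, 283, 52, -88.8, 1759)
t8.47 tcp [0.5316 0.114  0.167 ] rot [-180.    -0.     1.8] F [-0.3  0.4 -0.7] w 0.0591
delta tool [ 0.0085 -0.0028  0.017 ] roll -0.0072 rad; yaw change 0.4 dist 0.019
```

View pics/wrist2.png

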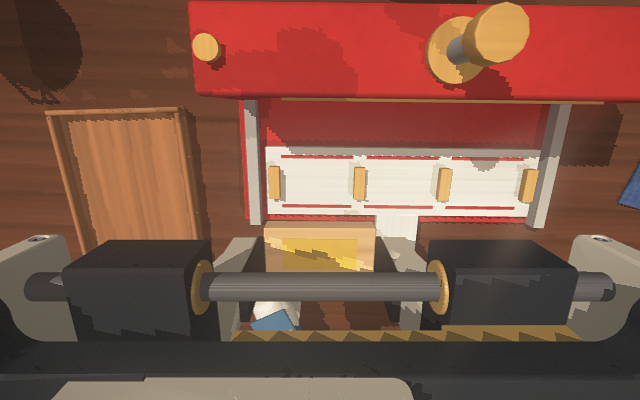

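View pics/top2.png

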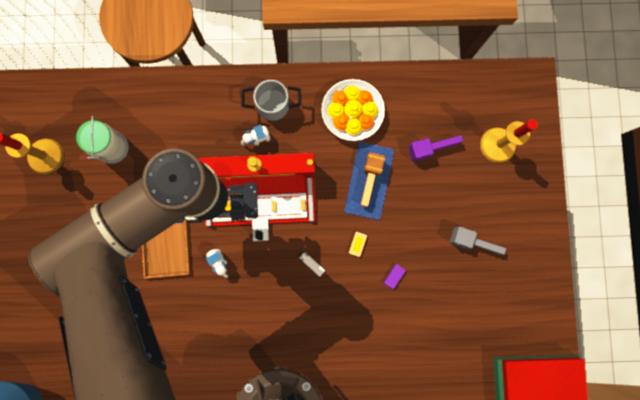

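The wrist picture shows the four brass stops at about (274,183), (360,183), (444,184) and (530,185), with the gripped tablet at (320,245). The top picture shows tablet A still in its place. I'll measure the stops to fix the bays.

Run:
```python
from h import *
c=capture("wrist"); P=cloud(c)
L=[]
for u,v in [(274,183),(360,183),(444,184),(530,185)]:
    W=P[v-24:v+24,u-16:u+16].reshape(-1,3); Q=W[(W[:,2]>0.0245)&(W[:,2]<0.034)]
    print(rect(Q),np.median(Q[:,2]).round(4)); L.append(rect(Q)[:2])
L=np.array(L); d=L[0]-L[3]; print("yaw",np.degrees(np.arctan2(-d[0],d[1])), "bays",((L[1:]+L[:-1])/2).round(4))
W=P[225:275,268:372].reshape(-1,3); print("held",rect(W,0.14,0.165),np.median(W[:,2]))
c0=P[120:160,280:520].reshape(-1,3)
st()
```

```text
(0.541, 0.1563, 30, 10, 1.5, 371) 0.0288
(0.5424, 0.0785, 30, 10, 0.7, 365) 0.0287
(0.5445, 0.0008, 30, 10, 1.1, 382) 0.0286
(0.546, -0.0767, 29, 11, 1.4, 422) 0.0284
yaw 1.229334486477893 bays [[ 0.5417  0.1174]
 [ 0.5434  0.0396]
 [ 0.5452 -0.038 ]]
held (0.5349, 0.1149, 57, 27, -87.8, 4872) 0.15247254372101926
t8.53 tcp [0.5315 0.1141 0.1669] rot [-180.    -0.     1.8] F [ 0.4  0.5 -1.4] w 0.0593
```

step_arm(
  motion=[
    [0.055,0.007,-0.003,0.03,0.01],
    [0.055,0.007,-0.003,0.06,0.01],
    [0.055,0.007,-0.003,0.09,0.01],
    [0.055,0.007,-0.003,0.105,0.01],
    [0.055,0.007,-0.003,0.105,0.01],
  ],
)

```text
time_s: 9.15
tcp_pos: [0.538, 0.1175, 0.0609]
eef_rot: [179.9, 0.1, 1.3]
contact_force: [0.3, -1.0, -0.8]
gripper_width: 0.0597
```

Run:
```python
from h import *
c=capture("wrist"); P=cloud(c); cv2.imwrite(f"pics/wrist3.png",c["image"][:,:,::-1])
go(0.5387,0.117,0.048,1.2)
c=capture("scene"); cv2.imwrite("pics/scene3.png",cv2.resize(c["image"][180:310,260:440,::-1],(720,520)))
```

```text
t9.20 tcp [0.5386 0.1178 0.0619] rot [180.   -0.    1.3] F [ 0.2  0.2 -0.2] w 0.0595
delta tool [0.0001 0.0008 0.0139] roll 0.0014 rad; yaw change -0.1 dist 0.014
```

View pics/wrist3.png

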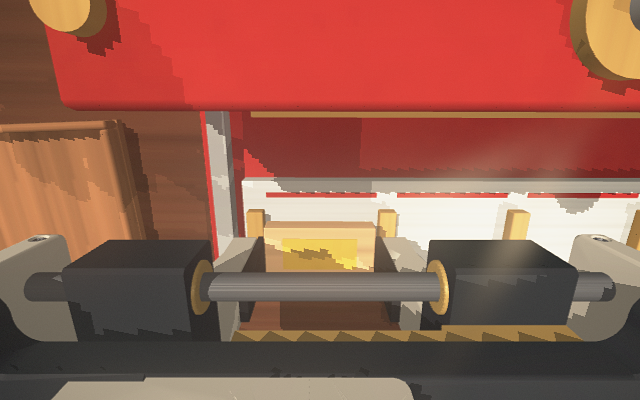

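View pics/scene3.png

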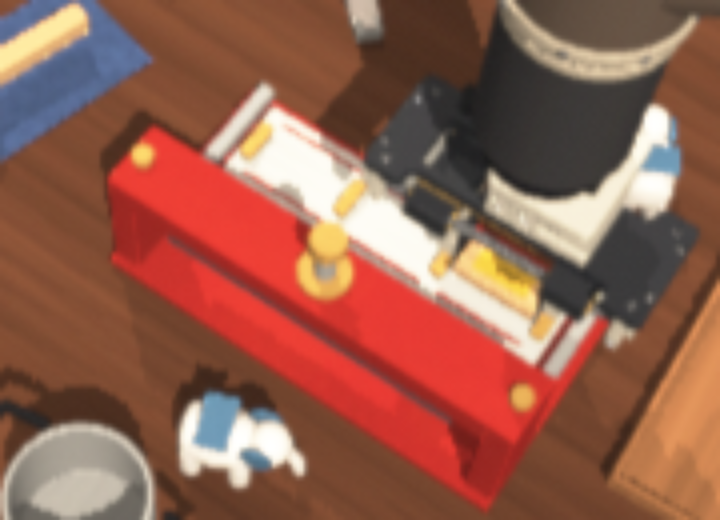

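The tablet is centred between the stops. In the wrist picture they are at (257,222) and (388,222), with the tablet at (320,250).

step_arm(
  motion=[
    [0.055,0,0.001,0.007,0],
    [0.055,0,0.001,0.0135,0],
    [0.055,0,0.001,0.0135,0],
    [0.055,0,0.001,0.0135,0],
  ],
)

```text
time_s: 9.75
tcp_pos: [0.5384, 0.1168, 0.0481]
eef_rot: [180.0, 0.0, 1.3]
contact_force: [-0.5, -0.1, -1.3]
gripper_width: 0.0596
```

step_arm(
  motion=[
    [0.07,0,0,0,0],
    [0.07,0,0,0,0],
    [0.07,0,0,0,0],
    [0.07,0,0,-0.015,0],
    [0.07,0,0,-0.06,0],
  ],
)

```text
time_s: 10.38
tcp_pos: [0.5371, 0.1161, 0.1076]
eef_rot: [179.9, 0.2, 1.3]
contact_force: [0.9, -0.5, 0.6]
gripper_width: 0.0699
```

step_arm(
  motion=[
    [0.07,-0.03,0,-0.04,0],
    [0.07,-0.06,0,-0.08,0],
    [0.07,-0.06,0,-0.08,0],
  ],
)

```text
time_s: 10.75
tcp_pos: [0.4786, 0.1162, 0.1928]
eef_rot: [-179.8, -0.4, 1.3]
contact_force: [-0.1, 0.3, 0.0]
gripper_width: 0.0698
```

Run:
```python
from h import *
c=capture("wrist"); P=cloud(c); cv2.imwrite(f"pics/wrist4.png",c["image"][:,:,::-1])
st()
for d in spotter.regions_of("wrist","tablet0")[:3]:
    m=d["mask"]&(c["z_map"]>0); Q=P[m]
    if len(Q)>20: print(round(d["p"],2),rect(Q,0.024,0.04),np.percentile(Q[:,2],[5,50,95]).round(3),c["image"][m].mean(0).round(), np.argwhere(m).mean(0))
```

```text
t10.80 tcp [0.4786 0.116  0.1909] rot [-179.8   -0.3    1.3] F [-0.4  0.4 -0.3] w 0.0701
0.7 (0.0, 0.0, 0, 0, 0.0, 0) [0.002 0.012 0.014] [225. 190. 107.] [222.71560403 624.4614094 ]
```

View pics/wrist4.png

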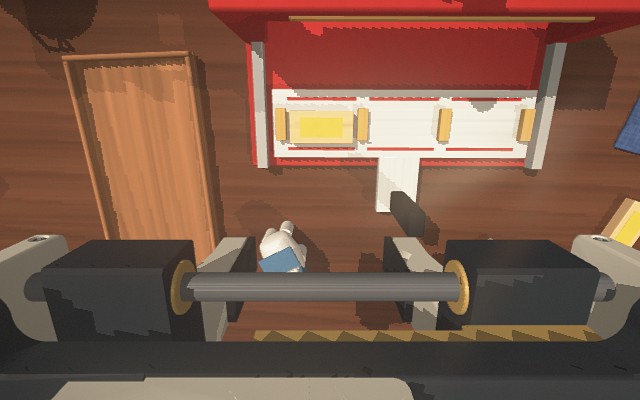

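The first tablet lies in its bay at (321,126), between the stops at (280,125) and (363,125) and inside the red lines. Tablet A is next.

Run:
```python
from h import *
c=capture("wrist"); P=cloud(c)
Q=P[95:158,287:356].reshape(-1,3); print("tab",rect(Q,0.0305,0.036),np.median(Q[:,2]))
L=[]
for u,v in [(280,125),(363,125)]:
    W=P[v-25:v+25,u-9:u+9].reshape(-1,3); Q=W[(W[:,2]>0.0245)&(W[:,2]<0.0305)]; L.append(rect(Q)); 
print(L)
go(0.48,-0.05,0.19,-60)
go(0.436,-0.2225,0.15,-113)
```

```text
tab (0.5393, 0.1177, 60, 29, -88.7, 2125) 0.022631491197226794
[(0.5411, 0.1544, 29, 14, 1.3, 352), (0.5428, 0.0784, 29, 10, 1.2, 358)]
t10.90 tcp [0.4784 0.1155 0.1885] rot [-180.    -0.     1.3] F [ 0.3  0.1 -0.4] w 0.0698
delta tool [-0.0021  0.1655 -0.0015] roll 1.0695 rad; yaw change -61.3 dist 0.166
t10.90 tcp [0.4784 0.1155 0.1885] rot [-180.    -0.     1.3] F [ 0.3  0.1 -0.4] w 0.0698
delta tool [-0.0499  0.337   0.0385] roll 1.9945 rad; yaw change -114.3 dist 0.343
```

step_arm(
  motion=[
    [0.08,0,0.03,0,0.18],
    [0.08,0,0.065,0,0.36],
    [0.08,-0.01,0.1,0,0.54],
    [0.08,-0.01,0.14,0,0.72],
    [0.08,-0.02,0.18,0,0.9],
  ],
)

```text
time_s: 11.52
tcp_pos: [0.4624, -0.0663, 0.187]
eef_rot: [179.9, 0.0, -50.6]
contact_force: [0.2, -0.1, -1.1]
gripper_width: 0.0797
```

Run:
```python
from h import *
go(0.436,-0.2225,0.15,-113)
go(0.446,-0.1725,0.15,-113)
```

```text
t11.53 tcp [ 0.4624 -0.0663  0.187 ] rot [179.9   0.  -50.6] F [ 0.2 -0.1 -1.1] w 0.0797
delta tool [0.104  0.1195 0.037 ] roll 1.0884 rad; yaw change -62.4 dist 0.163
t11.53 tcp [ 0.4624 -0.0663  0.187 ] rot [179.9   0.  -50.6] F [ 0.2 -0.1 -1.1] w 0.0797
delta tool [0.0717 0.08   0.037 ] roll 1.0884 rad; yaw change -62.4 dist 0.114
```

step_arm(
  motion=[
    [0.08,0.015,0.017,0.01,0.18],
    [0.08,0.03,0.034,0.02,0.36],
    [0.08,0.045,0.05,0.03,0.54],
    [0.08,0.06,0.066,0.037,0.72],
    [0.08,0.072,0.08,0.037,0.9],
  ],
)

```text
time_s: 12.15
tcp_pos: [0.446, -0.1725, 0.1492]
eef_rot: [179.8, -0.1, -102.3]
contact_force: [0.1, -0.1, 0.0]
gripper_width: 0.0797
```

step_arm(
  motion=[
    [0.08,0,0,0,0.17],
    [0.08,0,0,0,0.17],
  ],
)

```text
time_s: 12.4
tcp_pos: [0.4465, -0.1718, 0.15]
eef_rot: [179.9, -0.1, -111.6]
contact_force: [0.1, -0.7, -0.1]
gripper_width: 0.0801
```

Run:
```python
from h import *
c=capture("wrist"); P=cloud(c); cv2.imwrite(f"pics/wrist5.png",c["image"][:,:,::-1])
m=(P[...,2]>0.008)&(P[...,2]<0.017)&(c["image"][...,0]>180)&(c["image"][...,1]>130)&(np.hypot(P[...,0]-.436,P[...,1]+.2225)<0.05)
print(rect(P[m]),np.argwhere(m).mean(0))
x=rect(P[m]); go(x[0],x[1],0.026,(x[4]-90))
```

```text
(0.4378, -0.2212, 59, 30, -20.2, 2365) [139.29682875 307.43763214]
t12.45 tcp [ 0.4466 -0.1717  0.1502] rot [ 179.9   -0.  -111.4] F [-0.6 -0.1  0.1] w 0.0799
delta tool [ 0.0493 -0.0099  0.1242] roll -0.0212 rad; yaw change 1.2 dist 0.134
```

View pics/wrist5.png

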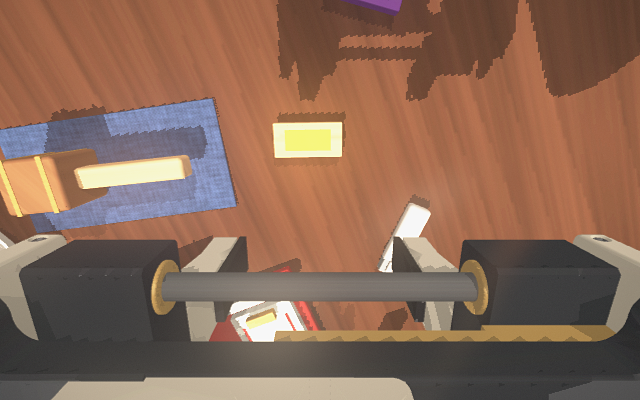

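Tablet A is clear at (308,139). The lighter at (405,235) and the mat are both outside the finger span.

step_arm(
  motion=[
    [0.08,0.025,-0.005,0.03,-0.02],
    [0.08,0.0493,-0.01,0.06,-0.02],
    [0.08,0.0493,-0.01,0.1,-0.02],
    [0.08,0.0493,-0.01,0.124,-0.02],
    [0.08,0.0493,-0.01,0.124,-0.02],
  ],
)

```text
time_s: 13.08
tcp_pos: [0.4366, -0.2207, 0.0252]
eef_rot: [179.7, -0.1, -110.3]
contact_force: [-0.5, 0.2, 0.8]
gripper_width: 0.0798
```

step_arm(
  motion=[
    [0.08,0,0,0,0],
    [0.055,0,0,0,0],
    [0.055,0,0,0,0],
    [0.055,0,0,0,0],
    [0.055,0,0,0,0],
  ],
  newtons=20,
)

```text
time_s: 13.7
tcp_pos: [0.4384, -0.2209, 0.0277]
eef_rot: [-179.9, 0.0, -110.4]
contact_force: [-1.5, 2.7, 7.7]
gripper_width: 0.0595
```

step_arm(
  motion=[
    [0.055,0,0,-0.03,0],
    [0.055,0,0,-0.07,0],
    [0.055,0,0,-0.12,0],
    [0.055,0,0,-0.14,0],
    [0.055,0,0,-0.14,0],
  ],
)

```text
time_s: 14.32
tcp_pos: [0.4389, -0.221, 0.1688]
eef_rot: [-179.8, 0.1, -110.4]
contact_force: [0.2, 0.2, -0.1]
gripper_width: 0.0591
```

Run:
```python
from h import *
go(0.545,-0.038,0.15,-178.8)
```

```text
t14.32 tcp [ 0.4389 -0.221   0.1688] rot [-1.798e+02  1.000e-01 -1.104e+02] F [ 0.2  0.2 -0.1] w 0.0591
delta tool [-0.2086 -0.0355  0.0188] roll 1.193 rad; yaw change -68.4 dist 0.212
```

step_arm(
  motion=[
    [0.055,-0.035,-0.006,0,0.18],
    [0.055,-0.07,-0.012,0,0.36],
    [0.055,-0.11,-0.018,0,0.54],
    [0.055,-0.15,-0.024,0,0.72],
    [0.055,-0.19,-0.03,0,0.9],
  ],
)

```text
time_s: 14.95
tcp_pos: [0.5322, -0.0523, 0.1656]
eef_rot: [180.0, -0.1, -162.4]
contact_force: [0.9, -0.2, 0.1]
gripper_width: 0.0592
```

Run:
```python
from h import *
go(0.5445,-0.038,0.11,-178.8)
```

```text
t14.95 tcp [ 0.5322 -0.0523  0.1656] rot [ 1.800e+02 -1.000e-01 -1.624e+02] F [ 0.9 -0.2  0.1] w 0.0592
delta tool [-0.016   0.0099  0.0556] roll 0.2868 rad; yaw change -16.4 dist 0.059
```

step_arm(
  motion=[
    [0.055,-0.008,0.005,0,0.15],
    [0.055,-0.016,0.01,0.02,0.287],
    [0.055,-0.016,0.01,0.04,0.287],
    [0.055,-0.016,0.01,0.055,0.287],
    [0.055,-0.016,0.01,0.055,0.287],
  ],
)

```text
time_s: 15.58
tcp_pos: [0.5434, -0.0393, 0.1103]
eef_rot: [-180.0, -0.2, -178.5]
contact_force: [-0.3, 0.3, -0.2]
gripper_width: 0.0593
```

Run:
```python
from h import *
c=capture("wrist"); P=cloud(c); cv2.imwrite(f"pics/wrist6.png",c["image"][:,:,::-1])
W=P[225:275,268:372].reshape(-1,3); print("held",rect(W,0.07,0.11),np.median(W[:,2]))
go(0.5445,-0.038,0.048,-178.8)
```

```text
held (0.5403, -0.0384, 57, 28, -88.5, 4869) 0.09547137984895858
t15.62 tcp [ 0.5442 -0.0392  0.1114] rot [-1.800e+02 -1.000e-01 -1.785e+02] F [ 0.9 -0.3  0.3] w 0.0594
delta tool [-0.0003  0.0012  0.0634] roll 0.006 rad; yaw change -0.3 dist 0.063
```

View pics/wrist6.png

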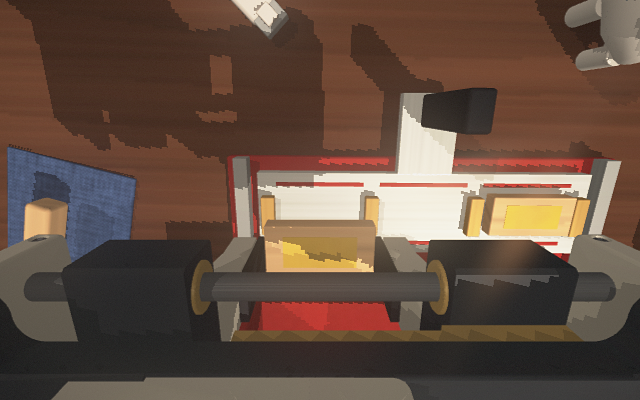

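The tablet at (320,245) is aligned between the stops at (268,208) and (372,208). I'll lower and release it.

step_arm(
  motion=[
    [0.055,-0.001,0.0012,0.025,0.005],
    [0.055,-0.0017,0.0012,0.045,0.005],
    [0.055,-0.0017,0.0012,0.063,0.005],
    [0.055,-0.0017,0.0012,0.063,0.005],
    [0.055,-0.0017,0.0012,0.063,0.005],
  ],
)

```text
time_s: 16.25
tcp_pos: [0.5469, -0.0377, 0.05]
eef_rot: [180.0, 0.1, -178.7]
contact_force: [0.4, 0.4, 0.1]
gripper_width: 0.0596
```

step_arm(
  motion=[
    [0.07,0,0,0,0],
    [0.07,0,0,0,0],
    [0.07,0,0,0,0],
    [0.07,0,0,-0.015,0],
    [0.07,0,0,-0.06,0],
  ],
)

```text
time_s: 16.88
tcp_pos: [0.5448, -0.038, 0.1086]
eef_rot: [-179.9, -0.3, -178.8]
contact_force: [1.2, 0.8, 0.9]
gripper_width: 0.07
```

Run:
```python
from h import *
go(0.48,0.0385,0.16,-178.8)
```

```text
t16.88 tcp [ 0.5448 -0.038   0.1086] rot [-179.9   -0.3 -178.8] F [1.2 0.8 0.9] w 0.0700
delta tool [ 0.0632  0.0779 -0.0514] roll 0.0007 rad; yaw change -0.0 dist 0.113
```

step_arm(
  motion=[
    [0.07,0,0,-0.05,0],
    [0.07,-0.04,0.03,-0.09,0],
    [0.07,-0.06,0.06,-0.11,0],
    [0.07,-0.06,0.078,-0.11,0],
  ],
)

```text
time_s: 17.38
tcp_pos: [0.6064, 0.0431, 0.2218]
eef_rot: [179.9, 0.2, -178.7]
contact_force: [-1.0, -0.0, -0.8]
gripper_width: 0.0696
```

Run:
```python
from h import *
c=capture("wrist"); P=cloud(c); cv2.imwrite(f"pics/wrist7.png",c["image"][:,:,::-1])
m=(P[...,2]>0.0302)&(P[...,2]<0.036)&(P[...,0]<0.60)&(P[...,0]>0.5)
n,lab=cv2.connectedComponents(m.astype(np.uint8))
for i in range(1,n):
    if (lab==i).sum()>300: print(rect(P[lab==i]),np.median(P[lab==i][:,2]))
m=(P[...,2]>0.083)&(P[...,2]<0.098)&(P[...,0]<0.50)
print("handle",rect(P[m]) if m.sum()>10 else 0)
go(0.467,0.0385,0.15,-178.8)
```

```text
(0.5392, 0.1181, 60, 30, -88.7, 1815) 0.03299886232071064
(0.5456, -0.0361, 60, 30, -88.7, 1793) 0.032849324412675185
handle (0.4666, 0.0383, 22, 13, 0.3, 602)
t17.43 tcp [0.605  0.0442 0.2201] rot [ 1.799e+02  1.000e-01 -1.787e+02] F [-0.7  1.1 -0.3] w 0.0702
delta tool [ 0.1381 -0.0026  0.0701] roll 0.0017 rad; yaw change -0.1 dist 0.155
```

View pics/wrist7.png

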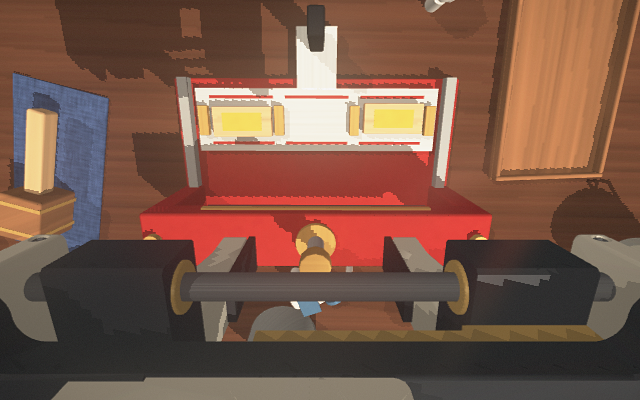

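Both tablets lie flat in their bays at (240,121) and (394,119), between the stops and the red lines. The handle is at (316,15). Next I'll take the handle.

step_arm(
  motion=[
    [0.06,0.045,-0.002,0,0],
    [0.06,0.09,-0.005,0.02,0],
    [0.06,0.1385,-0.006,0.05,0],
    [0.06,0.1385,-0.006,0.08,0],
    [0.06,0.1385,-0.006,0.08,0],
  ],
)

```text
time_s: 18.05
tcp_pos: [0.4639, 0.0316, 0.1377]
eef_rot: [-179.9, -0.2, -178.7]
contact_force: [0.5, -0.2, -0.2]
gripper_width: 0.06
```

Run:
```python
from h import *
go(0.467,0.0383,0.076,-178.8)
```

```text
t18.05 tcp [0.4639 0.0316 0.1377] rot [-179.9   -0.2 -178.7] F [ 0.5 -0.2 -0.2] w 0.0600
delta tool [-0.0032  0.0066  0.0617] roll 0.001 rad; yaw change -0.1 dist 0.062
```

step_arm(
  motion=[
    [0.06,-0.003,0.0055,0,0],
    [0.06,-0.003,0.0055,0.03,0],
    [0.06,-0.003,0.0055,0.06,0],
    [0.06,-0.003,0.0055,0.06,0],
    [0.06,-0.003,0.0055,0.06,0],
  ],
)

```text
time_s: 18.68
tcp_pos: [0.4704, 0.0386, 0.0803]
eef_rot: [180.0, 0.1, -178.7]
contact_force: [0.2, -0.0, 1.7]
gripper_width: 0.0601
```

step_arm(
  motion=[
    [0.005,0,0,0,0],
    [0.005,0,0,0,0],
    [0.005,0,0,0,0],
    [0.005,0,0,0,0],
    [0.005,0,0,0,0],
  ],
  newtons=40,
)

```text
time_s: 19.3
tcp_pos: [0.4691, 0.038, 0.0791]
eef_rot: [-180.0, -0.0, -178.7]
contact_force: [2.3, -11.1, -0.7]
gripper_width: 0.0157
```

Run:
```python
from h import *
go(0.567,0.0405,0.076,-178.8)
```

```text
t19.30 tcp [0.4691 0.038  0.0791] rot [-180.    -0.  -178.7] F [  2.3 -11.1  -0.7] w 0.0157
delta tool [-0.098   0.0003  0.0031] roll 0.001 rad; yaw change -0.1 dist 0.098
```

step_arm(
  motion=[
    [0.005,-0.008,0,0,0],
    [0.005,-0.022,0,0,0],
    [0.005,-0.04,0,0,0],
    [0.005,-0.056,0,0,0],
    [0.005,-0.064,0,0,0],
  ],
)

```text
time_s: 19.92
tcp_pos: [0.5332, 0.0385, 0.0791]
eef_rot: [-179.9, -0.1, -178.8]
contact_force: [-2.2, -5.6, 4.6]
gripper_width: 0.0139
```

step_arm(
  motion=[
    [0.005,-0.008,0,0,0],
    [0.005,-0.018,0,0,0],
    [0.005,-0.026,0,0,0],
    [0.005,-0.031,0,0,0],
    [0.005,-0.032,0,0,0],
  ],
)

```text
time_s: 20.55
tcp_pos: [0.5649, 0.0391, 0.0791]
eef_rot: [-179.9, -0.1, -178.8]
contact_force: [-0.9, -5.1, 4.0]
gripper_width: 0.0141
```

step_arm(
  motion=[
    [0.005,-0.001,0,0,0],
    [0.005,-0.002,0,0,0],
    [0.005,-0.002,0,0,0],
  ],
)

```text
time_s: 20.92
tcp_pos: [0.5666, 0.0391, 0.0791]
eef_rot: [-179.9, -0.1, -178.8]
contact_force: [-1.3, -5.0, 4.1]
gripper_width: 0.0138
```

Run:
```python
from h import *
st()
for cam in ["top","scene"]:
    c=capture(cam)
    for l in ["stage_handle","pin_top"]: print(cam,l,[(round(d["p"],2),np.round(d["location"],3).tolist()) for d in spotter.tip_of(cam,l)[:2]])
```

```text
t20.93 tcp [0.5666 0.0391 0.0791] rot [-1.799e+02 -1.000e-01 -1.788e+02] F [-1.3 -5.   4.1] w 0.0138
top stage_handle []
top pin_top [(0.41, [0.655, -0.271, 0.002])]
scene stage_handle [(0.84, [0.565, 0.042, 0.095])]
scene pin_top [(0.72, [0.64, 0.038, 0.158])]
```

step_arm(
  motion=[
    [0.005,-0.001,0,0,0],
    [0.005,-0.0015,0,0,0],
    [0.005,-0.002,0,0,0],
    [0.005,-0.002,0,0,0],
  ],
)

```text
time_s: 21.72
tcp_pos: [0.5666, 0.0391, 0.079]
eef_rot: [-179.9, -0.3, -178.8]
contact_force: [-9.4, -3.1, 10.5]
gripper_width: 0.0141
```

The stage is at the hard stop: the force rose to 9 N and the position stayed at 0.5666. I'll release it.

step_arm(
  motion=[
    [0.05,0,0,0,0],
    [0.05,0,0,0,0],
    [0.05,0,0,-0.02,0],
    [0.05,0,0,-0.07,0],
    [0.05,0,0,-0.13,0],
  ],
)

```text
time_s: 22.35
tcp_pos: [0.5686, 0.0403, 0.2094]
eef_rot: [-180.0, -0.1, -178.7]
contact_force: [1.5, -0.7, -0.9]
gripper_width: 0.0494
```

Run:
```python
from h import *
c=capture("wrist"); P=cloud(c); cv2.imwrite(f"pics/wrist8.png",c["image"][:,:,::-1])
for l in ["stage_handle","mallet","mat_home"]: print(l,[(round(d["p"],2),np.round(d["location"],3).tolist()) for d in spotter.tip_of("wrist",l)[:2]])
go(0.58,-0.15,0.21,170)
go(0.61,-0.26,0.2,167)
```

```text
stage_handle [(0.82, [0.566, 0.042, 0.091]), (0.67, [0.649, -0.271, 0.001])]
mallet [(0.85, [0.649, -0.272, 0.002])]
mat_home []
t22.55 tcp [0.5698 0.0408 0.2104] rot [ 179.9    0.2 -178.8] F [-0.5 -0.5 -0.4] w 0.0497
delta tool [-0.0061 -0.1909  0.0004] roll 0.1963 rad; yaw change -11.2 dist 0.191
t22.55 tcp [0.5698 0.0408 0.2104] rot [ 179.9    0.2 -178.8] F [-0.5 -0.5 -0.4] w 0.0497
delta tool [-0.0337 -0.3016  0.0104] roll 0.2486 rad; yaw change -14.2 dist 0.304
```

View pics/wrist8.png

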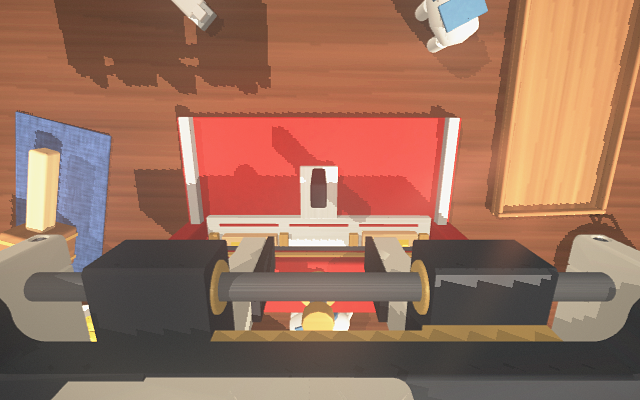

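The picture shows the stage home under the beam, the handle at (318,190) and the mallet on its mat at (40,190). I'll go to the mallet.

step_arm(
  motion=[
    [0.06,-0.006,-0.055,0,0.05],
    [0.06,-0.01,-0.11,0,0.12],
    [0.06,-0.015,-0.165,0,0.2],
    [0.06,-0.022,-0.22,0,0.248],
    [0.06,-0.03,-0.28,0,0.248],
  ],
)

```text
time_s: 23.18
tcp_pos: [0.6047, -0.2403, 0.2072]
eef_rot: [180.0, -0.1, 167.0]
contact_force: [2.0, 0.9, -0.1]
gripper_width: 0.06
```

Run:
```python
from h import *
c=capture("wrist"); P=cloud(c); cv2.imwrite(f"pics/wrist9.png",c["image"][:,:,::-1])
m=(P[...,2]>0.03)&(P[...,2]<0.042)&(c["image"][...,0]>150)&(np.hypot(P[...,0]-.61,P[...,1]+.26)<0.15)
n,lab,stt,cen=cv2.connectedComponentsWithStats(m.astype(np.uint8))
for i in range(1,n):
    if (lab==i).sum()>200: print("handle?",rect(P[lab==i]),cen[i])
m=(P[...,2]>0.044)&(P[...,2]<0.06)&(np.hypot(P[...,0]-.65,P[...,1]+.27)<0.07)
if m.sum()>50: print("head",rect(P[m]))
st()
```

```text
handle? (0.5828, -0.2537, 92, 43, -13.7, 1711) [302.37463472 168.70777323]
handle? (0.7512, -0.2489, 47, 15, -84.8, 374) [338.76470588 308.79411765]
head (0.6489, -0.2702, 50, 45, -15.9, 2047)
t23.23 tcp [ 0.6049 -0.2466  0.2066] rot [-179.9   -0.2  166.9] F [ 4.1 -2.9  2.3] w 0.0600
```

View pics/wrist9.png

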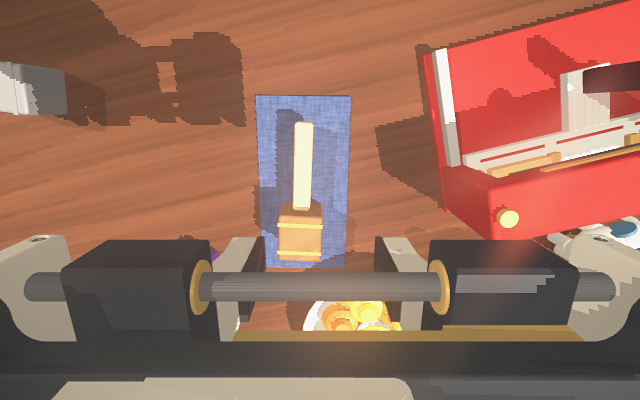

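The mallet handle is at (303,165) and its head at (300,235), on the mat. I'll fit the handle.

Run:
```python
from h import *
c=capture("wrist"); P=cloud(c)
W=P[115:203,280:325].reshape(-1,3); x=rect(W,0.028,0.042); print(x,np.median(W[:,2][W[:,2]>.028]))
m=(P[...,2]>0.044)&(P[...,2]<0.06)&(np.hypot(P[...,0]-.65,P[...,1]+.27)<0.07); print(rect(P[m]))
im=c["image"].astype(int); m=(im[...,2]>im[...,0]+15)&(P[...,2]<0.01)&(np.hypot(P[...,0]-.61,P[...,1]+.26)<0.13); print("mat",rect(P[m]))
th=np.radians(x[4]); a=np.array([np.cos(th),np.sin(th)])
h=np.array([0.6489,-0.2702]); g=h-0.05*a; print("grip",g)
go(g[0],g[1],0.028,x[4]+180)
```

```text
(0.5786, -0.2506, 83, 18, -15.6, 1483) 0.03859228069017423
(0.6492, -0.2703, 50, 45, -15.2, 2050)
mat (0.6104, -0.2595, 199, 100, -13.7, 8801)
grip [ 0.60074187 -0.25675401]
t23.27 tcp [ 0.6044 -0.2438  0.2062] rot [-179.9   -0.2  166.8] F [-0.5  1.3 -0.1] w 0.0596
delta tool [ 0.0006 -0.0135  0.1782] roll 0.0414 rad; yaw change -2.4 dist 0.179
```

step_arm(
  motion=[
    [0.06,0.0006,-0.0135,0.04,0.041],
    [0.06,0.0006,-0.0135,0.09,0.041],
    [0.06,0.0006,-0.0135,0.12,0.041],
    [0.06,0.0006,-0.0135,0.12,0.041],
  ],
)

```text
time_s: 23.78
tcp_pos: [0.599, -0.2514, 0.085]
eef_rot: [-180.0, -0.4, 164.7]
contact_force: [-0.1, -0.5, 0.4]
gripper_width: 0.0599
```

Run:
```python
from h import *
go(0.6008,-0.2567,0.028,164.4)
```

```text
t23.77 tcp [ 0.599  -0.2514  0.085 ] rot [-180.    -0.4  164.7] F [-0.1 -0.5  0.4] w 0.0599
delta tool [-0.0031 -0.0046  0.057 ] roll 0.0046 rad; yaw change -0.3 dist 0.057
```

step_arm(
  motion=[
    [0.06,-0.002,-0.004,0.02,0.005],
    [0.06,-0.002,-0.004,0.045,0.005],
    [0.06,-0.002,-0.004,0.057,0.005],
    [0.06,-0.002,-0.004,0.057,0.005],
    [0.06,-0.002,-0.004,0.057,0.005],
  ],
)

```text
time_s: 24.4
tcp_pos: [0.6032, -0.2565, 0.0331]
eef_rot: [-180.0, 0.1, 164.4]
contact_force: [-0.6, -0.8, 0.7]
gripper_width: 0.0601
```

step_arm(
  motion=[
    [0.01,0,0,0,0],
    [0.01,0,0,0,0],
    [0.01,0,0,0,0],
    [0.01,0,0,0,0],
    [0.01,0,0,0,0],
  ],
  newtons=60,
)

```text
time_s: 25.02
tcp_pos: [0.6024, -0.2564, 0.0321]
eef_rot: [-180.0, -0.0, 164.4]
contact_force: [-0.6, 0.4, 1.1]
gripper_width: 0.0176
```

step_arm(
  motion=[
    [0.01,0,0,-0.02,0],
    [0.01,0,0,-0.06,0],
    [0.01,0,0,-0.11,0],
    [0.01,0,0,-0.17,0],
    [0.01,0,0,-0.2,0],
  ],
)

```text
time_s: 25.65
tcp_pos: [0.6033, -0.2566, 0.2358]
eef_rot: [180.0, 0.2, 164.4]
contact_force: [1.2, -0.3, -2.8]
gripper_width: 0.0175
```

Run:
```python
from h import *
go(0.592,0.054,0.24,164.4)
c=capture("wrist"); cv2.imwrite(f"pics/wrist10.png",c["image"][:,:,::-1])
```

```text
t25.65 tcp [ 0.6033 -0.2566  0.2358] rot [180.    0.2 164.4] F [ 1.2 -0.3 -2.8] w 0.0175
delta tool [ 0.0944  0.2962 -0.0042] roll 0.0003 rad; yaw change -0.0 dist 0.311
```

View pics/wrist10.png

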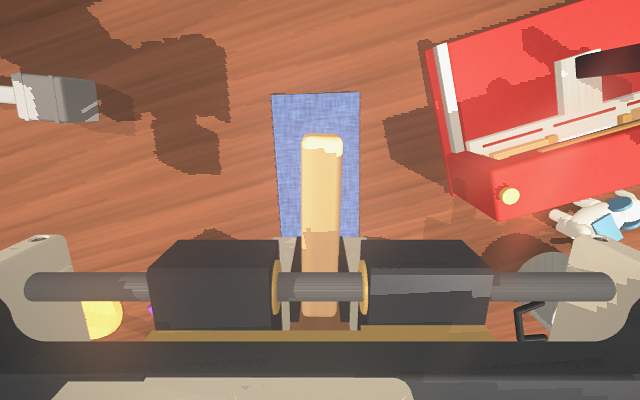

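The wooden mallet is held, with its handle between the jaws at (322,230). I'll carry it over the pin.

step_arm(
  motion=[
    [0.01,0.01,0.03,0,0],
    [0.01,0.024,0.075,0,0],
    [0.01,0.04,0.125,0,0],
    [0.01,0.056,0.175,0,0],
    [0.01,0.072,0.225,0,0],
  ],
)

```text
time_s: 26.32
tcp_pos: [0.5929, -0.0187, 0.2315]
eef_rot: [-180.0, -0.0, 164.4]
contact_force: [1.3, 1.0, -1.5]
gripper_width: 0.0176
```

step_arm(
  motion=[
    [0.01,0.013,0.041,0,0],
    [0.01,0.02,0.063,0,0],
    [0.01,0.0236,0.0723,0,0],
    [0.01,0.0236,0.0723,0,0],
  ],
)

```text
time_s: 26.82
tcp_pos: [0.5901, 0.0559, 0.2317]
eef_rot: [-180.0, -0.0, 164.4]
contact_force: [0.3, 0.5, -1.2]
gripper_width: 0.0173
```

Run:
```python
from h import *
go(0.5912,0.0554,0.205,164.4)
for cam in ["wrist","scene","top"]:
    c=capture(cam)
    if cam!="scene": cv2.imwrite(f"pics/{cam}11.png",c["image"][:,:,::-1])
    else: cv2.imwrite("pics/scene11.png",cv2.resize(c["image"][180:310,260:440,::-1],(720,520)))
```

```text
t26.82 tcp [0.5901 0.0559 0.2317] rot [-180.    -0.   164.4] F [ 0.3  0.5 -1.2] w 0.0173
delta tool [-0.0012 -0.0002  0.0267] roll 0.0008 rad; yaw change -0.0 dist 0.027
```

View pics/wrist11.png

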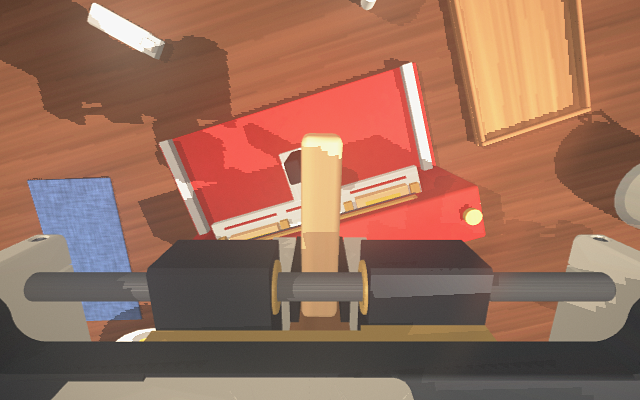

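View pics/scene11.png

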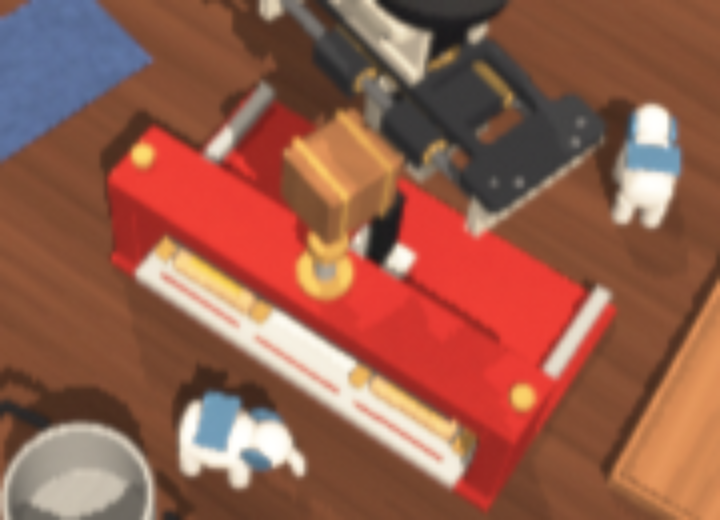

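Seen from the scene camera, the mallet head at (340,170) stands over the pin at (325,260), and the loaded stage is home. I'll measure the head before the blow.

Run:
```python
from h import *
c=capture("scene"); P=cloud(c)[180:310,260:440]
m=(np.hypot(P[...,0]-.638,P[...,1]-.0415)<0.035)&(P[...,2]>0.165)
Q=P[m]; print(len(Q),np.percentile(Q[:,2],[1,5,50,95,99]).round(4))
T=Q[Q[:,2]>np.percentile(Q[:,2],97)-0.008]; print(rect(T)); A=np.c_[T[:,:2]-T[:,:2].mean(0),np.ones(len(T))]; print(np.linalg.lstsq(A,T[:,2],rcond=None)[0])
m=(np.hypot(P[...,0]-.638,P[...,1]-.0415)<0.03)&(P[...,2]>0.15)&(P[...,2]<0.165); print("pin",P[m].mean(0),m.sum())
```

```text
1278 [0.2071 0.2149 0.253  0.3843 0.4096]
(0.6303, 0.0594, 31, 15, -77.8, 87)
[2.22237029 0.49679812 0.39310226]
pin [0.647437   0.04491149 0.15684899] 48
```

Run:
```python
from h import *
c=capture("scene"); P=cloud(c)[180:310,260:440]
m=(np.hypot(P[...,0]-.638,P[...,1]-.0415)<0.04)&(P[...,2]>0.244)&(P[...,2]<0.262)
T=P[m]; print(rect(T)); A=np.c_[T[:,:2]-T[:,:2].mean(0),np.ones(len(T))]; print(np.linalg.lstsq(A,T[:,2],rcond=None)[0])
st()
```

```text
(0.6393, 0.0418, 50, 46, -14.1, 434)
[-0.01936199 -0.01545784  0.25091957]
t27.07 tcp [0.5903 0.0548 0.232 ] rot [-180.    -0.   164.3] F [ 0.1  0.3 -1.1] w 0.0174
```

step_arm(
  motion=[
    [0.01,0,0,0.015,0],
    [0.01,0,0,0.04,0],
    [0.01,0,0,0.065,0],
    [0.01,0,0,0.076,0],
    [0.01,0,0,0.076,0],
  ],
)

```text
time_s: 27.7
tcp_pos: [0.5897, 0.0552, 0.1558]
eef_rot: [-179.9, -0.1, 164.4]
contact_force: [-4.1, -0.1, 5.0]
gripper_width: 0.0179
```

Run:
```python
from h import *
st()
c=capture("scene"); cv2.imwrite("pics/scene12.png",cv2.resize(c["image"][180:310,260:440,::-1],(720,520)))
P=cloud(c)[180:310,260:440]
m=(np.hypot(P[...,0]-.638,P[...,1]-.0415)<0.04)&(P[...,2]>0.17)&(P[...,2]<0.19); T=P[m]; print(rect(T)); A=np.c_[T[:,:2]-T[:,:2].mean(0),np.ones(len(T))]; print(np.linalg.lstsq(A,T[:,2],rcond=None)[0])
```

```text
t27.70 tcp [0.5897 0.0552 0.1558] rot [-1.799e+02 -1.000e-01  1.644e+02] F [-4.1 -0.1  5. ] w 0.0179
(0.6323, 0.046, 63, 45, -16.1, 388)
[-0.00369065 -0.0403906   0.1785668 ]
```

View pics/scene12.png

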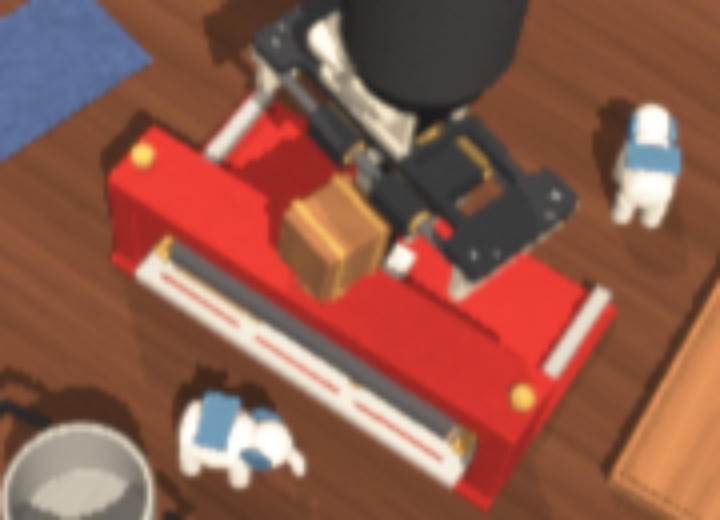

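step_arm(
  motion=[
    [0.01,0,0,0.002,0],
    [0.01,0,0,0.004,0],
    [0.01,0,0,0.004,0],
  ],
)

```text
time_s: 28.12
tcp_pos: [0.5894, 0.0553, 0.1538]
eef_rot: [-180.0, -0.0, 164.4]
contact_force: [-11.0, 2.2, 18.2]
gripper_width: 0.0174
```

step_arm(
  motion=[
    [0.01,0,0,-0.02,0],
    [0.01,0,0,-0.05,0],
    [0.01,0,0,-0.08,0],
    [0.01,0,0,-0.085,0],
    [0.01,0,0,-0.085,0],
  ],
)

```text
time_s: 28.75
tcp_pos: [0.5899, 0.0556, 0.2363]
eef_rot: [-180.0, -0.0, 164.4]
contact_force: [-0.3, -0.5, -1.7]
gripper_width: 0.0176
```

Run:
```python
from h import *
st()
c=capture("scene"); cv2.imwrite("pics/scene13.png",cv2.resize(c["image"][180:310,260:440,::-1],(720,520)))
P=cloud(c)[180:310,260:440]
m=(np.hypot(P[...,0]-.638,P[...,1]-.0415)<0.04)&(P[...,2]>0.244)&(P[...,2]<0.27)
T=P[m]; print(rect(T)); A=np.c_[T[:,:2]-T[:,:2].mean(0),np.ones(len(T))]; print(np.linalg.lstsq(A,T[:,2],rcond=None)[0])
print([(round(d["p"],2),np.round(d["location"],3).tolist()) for d in spotter.tip_of("scene","pin_top")[:2]])
print([(round(d["p"],2),np.round(d["location"],3).tolist()) for d in spotter.tip_of("scene","tray")[:2]])
```

```text
t28.75 tcp [0.5899 0.0556 0.2363] rot [-180.    -0.   164.4] F [-0.3 -0.5 -1.7] w 0.0176
(0.637, 0.0439, 51, 46, -16.4, 489)
[-0.03890306 -0.06057849  0.25861857]
[(0.77, [0.638, 0.039, 0.157]), (0.73, [0.645, -0.036, 0.02])]
[(0.9, [0.483, 0.299, -0.005])]
```

View pics/scene13.png

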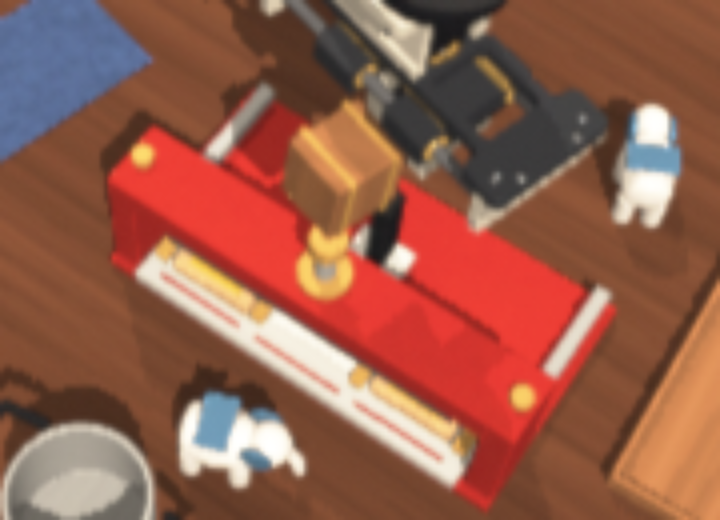

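The pin is up again at (325,245). The tablets are still in their bays, seen at (210,285) and (410,405) under the beam. I'll take the mallet back to the mat.

step_arm(
  motion=[
    [0.01,-0.01,-0.03,0,0],
    [0.01,-0.024,-0.075,0,0],
    [0.01,-0.04,-0.125,0,0],
    [0.01,-0.056,-0.175,0,0],
    [0.01,-0.072,-0.225,0,0],
  ],
)

```text
time_s: 29.52
tcp_pos: [0.5987, -0.1819, 0.2359]
eef_rot: [-180.0, -0.1, 164.4]
contact_force: [0.8, 0.3, -1.7]
gripper_width: 0.0174
```

step_arm(
  motion=[
    [0.01,-0.013,-0.041,0,0],
    [0.01,-0.02,-0.063,0,0],
    [0.01,-0.0236,-0.072,0.02,0],
    [0.01,-0.0236,-0.072,0.06,0],
    [0.01,-0.0236,-0.072,0.1,0],
  ],
)

```text
time_s: 30.15
tcp_pos: [0.602, -0.255, 0.1345]
eef_rot: [180.0, -0.1, 164.4]
contact_force: [0.2, -0.5, -1.3]
gripper_width: 0.0175
```

Run:
```python
from h import *
go(0.6024,-0.2564,0.034,164.6)
```

```text
t30.15 tcp [ 0.602  -0.255   0.1345] rot [ 1.800e+02 -1.000e-01  1.644e+02] F [ 0.2 -0.5 -1.3] w 0.0175
delta tool [-0.0008 -0.0012  0.1005] roll -0.003 rad; yaw change 0.2 dist 0.101
```

step_arm(
  motion=[
    [0.01,-0.001,-0.001,0.04,0],
    [0.01,-0.001,-0.001,0.08,0],
    [0.01,-0.001,-0.001,0.095,0],
    [0.01,-0.001,-0.001,0.1,0],
    [0.01,-0.001,-0.001,0.1,0],
  ],
)

```text
time_s: 30.78
tcp_pos: [0.604, -0.2572, 0.0379]
eef_rot: [-180.0, 0.1, 164.4]
contact_force: [-0.6, 0.7, -1.1]
gripper_width: 0.0174
```

step_arm(
  motion=[
    [0.03,0,0,0,0],
    [0.06,0,0,0,0],
    [0.06,0,0,0,0],
    [0.06,0,0,-0.03,0],
    [0.06,0,0,-0.09,0],
  ],
)

```text
time_s: 31.4
tcp_pos: [0.6015, -0.257, 0.1256]
eef_rot: [-180.0, -0.3, 164.4]
contact_force: [0.7, -0.5, 0.7]
gripper_width: 0.0585
```

step_arm(
  motion=[
    [0.06,0,0,-0.05,0],
    [0.06,0,0,-0.08,0],
    [0.06,0,0,-0.08,0],
  ],
)

```text
time_s: 31.78
tcp_pos: [0.6046, -0.2577, 0.2108]
eef_rot: [180.0, 0.4, 164.4]
contact_force: [0.5, -0.1, -1.0]
gripper_width: 0.0603
```

Run:
```python
from h import *
c=capture("wrist"); P=cloud(c); cv2.imwrite(f"pics/wrist14.png",c["image"][:,:,::-1])
m=(P[...,2]>0.044)&(P[...,2]<0.065)&(np.hypot(P[...,0]-.65,P[...,1]+.27)<0.07); print("head",rect(P[m]),P[m][:,2].mean())
st()
go(0.565,0.0395,0.14,-178.8)
go(0.565,0.0395,0.14,-178.8)
```

```text
head (0.6532, -0.2694, 50, 45, -15.4, 2015) 0.05339427468734618
t31.82 tcp [ 0.6037 -0.2574  0.2087] rot [180.    0.2 164.4] F [-0.2  0.7 -0.6] w 0.0601
t31.82 tcp [ 0.6037 -0.2574  0.2087] rot [180.    0.2 164.4] F [-0.2  0.7 -0.6] w 0.0601
delta tool [0.1171 0.2755 0.0687] roll -0.2933 rad; yaw change 16.8 dist 0.307
t31.82 tcp [ 0.6037 -0.2574  0.2087] rot [180.    0.2 164.4] F [-0.2  0.7 -0.6] w 0.0601
delta tool [0.1171 0.2755 0.0687] roll -0.2933 rad; yaw change 16.8 dist 0.307
```

View pics/wrist14.png

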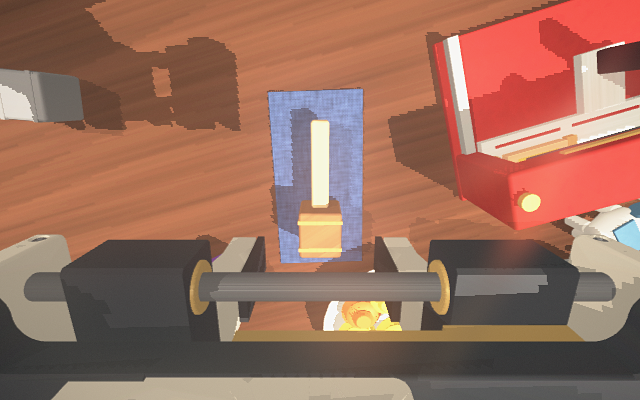

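The mallet stands on the mat, head at (320,232) and handle along the mat. Its origin measures (0.653,-0.269), against mat_home at about (0.654,-0.272). I'll go to the stage handle.

step_arm(
  motion=[
    [0.06,0.024,0.055,0,-0.06],
    [0.06,0.048,0.11,0,-0.15],
    [0.06,0.071,0.165,0,-0.22],
    [0.06,0.094,0.22,0,-0.293],
    [0.06,0.116,0.275,0,-0.293],
  ],
)

```text
time_s: 32.45
tcp_pos: [0.5643, 0.0404, 0.2059]
eef_rot: [-180.0, -0.1, -178.8]
contact_force: [0.7, 0.0, 0.4]
gripper_width: 0.0602
```

step_arm(
  motion=[
    [0.06,0,0,0.03,0],
    [0.06,0,0,0.05,0],
    [0.06,0,0,0.05,0],
  ],
)

```text
time_s: 32.83
tcp_pos: [0.5638, 0.0384, 0.1546]
eef_rot: [-179.9, -0.3, -178.8]
contact_force: [-0.4, -0.5, 1.1]
gripper_width: 0.0603
```

Run:
```python
from h import *
c=capture("wrist"); P=cloud(c); cv2.imwrite(f"pics/wrist15.png",c["image"][:,:,::-1])
for l in ["stage_handle"]: print(l,[(round(d["p"],2),np.round(d["location"],3).tolist()) for d in spotter.tip_of("wrist",l)[:2]])
m=(P[...,2]>0.085)&(P[...,2]<0.098)&(np.hypot(P[...,0]-.565,P[...,1]-.04)<0.03); print(rect(P[m]) if m.sum()>9 else 0)
go(0.566,0.0395,0.078,-178.8)
```

```text
stage_handle [(0.6, [0.562, 0.04, 0.09])]
(0.5631, 0.0401, 22, 13, 1.4, 631)
t32.92 tcp [0.5654 0.0385 0.1569] rot [-180.    -0.  -178.8] F [0.  0.2 0.1] w 0.0603
delta tool [-0.0006  0.001   0.0789] roll -0.0002 rad; yaw change 0.0 dist 0.079
```

step_arm(
  motion=[
    [0.06,0.001,0.0015,0.03,0],
    [0.06,0.001,0.0015,0.06,0],
    [0.06,0.001,0.0015,0.078,0],
    [0.06,0.001,0.0015,0.078,0],
  ],
)

```text
time_s: 33.42
tcp_pos: [0.5641, 0.0397, 0.0786]
eef_rot: [-180.0, -0.1, -178.8]
contact_force: [0.2, -0.1, 0.4]
gripper_width: 0.0602
```

step_arm(
  motion=[
    [0.005,0,0,0,0],
    [0.005,0,0,0,0],
    [0.005,0,0,0,0],
    [0.005,0,0,0,0],
    [0.005,0,0,0,0],
  ],
  newtons=40,
)

```text
time_s: 34.05
tcp_pos: [0.5644, 0.04, 0.0792]
eef_rot: [-180.0, -0.0, -178.8]
contact_force: [3.1, -17.9, -0.2]
gripper_width: 0.0161
```

step_arm(
  motion=[
    [0.005,0.008,0,0,0],
    [0.005,0.022,0,0,0],
    [0.005,0.04,0,0,0],
    [0.005,0.056,0,0,0],
    [0.005,0.064,0,0,0],
  ],
)

```text
time_s: 34.67
tcp_pos: [0.4995, 0.0378, 0.0792]
eef_rot: [-179.9, -0.0, -178.8]
contact_force: [1.2, -8.3, -0.2]
gripper_width: 0.014
```

step_arm(
  motion=[
    [0.005,0.008,0,0,0],
    [0.005,0.018,0,0,0],
    [0.005,0.026,0,0,0],
    [0.005,0.031,0,0,0],
    [0.005,0.032,0,0,0],
  ],
)

```text
time_s: 35.3
tcp_pos: [0.4679, 0.0372, 0.0792]
eef_rot: [-179.9, -0.0, -178.8]
contact_force: [1.7, -7.3, 0.7]
gripper_width: 0.0136
```

step_arm(
  motion=[
    [0.06,0,0,0,0],
    [0.06,0,0,0,0],
    [0.06,0,0,-0.02,0],
    [0.06,0,0,-0.07,0],
    [0.06,0,0,-0.13,0],
  ],
)

```text
time_s: 35.92
tcp_pos: [0.4678, 0.0382, 0.2098]
eef_rot: [-180.0, -0.1, -178.8]
contact_force: [1.1, 1.8, -0.5]
gripper_width: 0.0573
```

step_arm(
  motion=[
    [0.08,-0.045,0,0,0],
    [0.08,-0.1,0,0,0],
    [0.08,-0.13,0,0,0],
    [0.08,-0.13,0,0,0],
  ],
)

```text
time_s: 36.42
tcp_pos: [0.5999, 0.0411, 0.2078]
eef_rot: [-180.0, -0.1, -178.8]
contact_force: [-1.1, -0.5, -0.6]
gripper_width: 0.0796
```

Run:
```python
from h import *
c=capture("wrist"); P=cloud(c); cv2.imwrite(f"pics/wrist16.png",c["image"][:,:,::-1])
m=(P[...,2]>0.0302)&(P[...,2]<0.036)&(P[...,0]<0.60)&(P[...,0]>0.5)
n,lab=cv2.connectedComponents(m.astype(np.uint8))
for i in range(1,n):
    if (lab==i).sum()>300: x=rect(P[lab==i]); print(x,np.median(P[lab==i][:,2])); go(x[0],x[1],0.11,-178.8)
m=(P[...,2]>0.083)&(P[...,2]<0.098)&(P[...,0]<0.50)
print("handle",rect(P[m]) if m.sum()>10 else 0)
```

```text
(0.5398, 0.1181, 60, 29, -88.8, 1885) 0.03299566927191672
t36.48 tcp [0.5986 0.041  0.208 ] rot [-1.800e+02 -1.000e-01 -1.788e+02] F [ 0.  -0.6 -0.5] w 0.0798
delta tool [0.0573 0.0783 0.098 ] roll -0.0008 rad; yaw change 0.0 dist 0.138
(0.5468, -0.0363, 60, 29, -88.8, 1889) 0.03286996506885298
t36.48 tcp [0.5986 0.041  0.208 ] rot [-1.800e+02 -1.000e-01 -1.788e+02] F [ 0.  -0.6 -0.5] w 0.0798
delta tool [ 0.0534 -0.0762  0.098 ] roll -0.0008 rad; yaw change 0.0 dist 0.135
handle (0.4673, 0.0384, 22, 14, 0.5, 653)
```

View pics/wrist16.png

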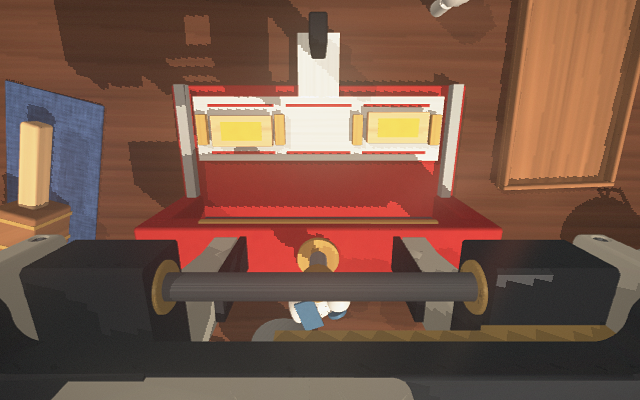

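The stage is out. The tablets lie in their bays at (240,130) and (398,127). I'll take the one nearer the tray first.

step_arm(
  motion=[
    [0.07,0.02,0.03,0.02,0],
    [0.07,0.057,0.06,0.05,0],
    [0.07,0.0575,0.078,0.09,0],
    [0.07,0.0575,0.078,0.13,0],
    [0.07,0.0575,0.078,0.13,0],
  ],
)

```text
time_s: 37.1
tcp_pos: [0.5366, 0.1169, 0.077]
eef_rot: [-179.9, -0.3, -178.8]
contact_force: [-0.4, 0.0, 0.3]
gripper_width: 0.0699
```

Run:
```python
from h import *
go(0.5400,0.1177,0.0475,-178.8)
```

```text
t37.10 tcp [0.5366 0.1169 0.077 ] rot [-179.9   -0.3 -178.8] F [-0.4  0.   0.3] w 0.0699
delta tool [-0.0034  0.0007  0.0295] roll 0.0004 rad; yaw change -0.0 dist 0.03
```

step_arm(
  motion=[
    [0.07,-0.002,0.0007,0.015,0],
    [0.07,-0.002,0.0007,0.025,0],
    [0.07,-0.002,0.0007,0.0285,0],
    [0.07,-0.002,0.0007,0.0285,0],
  ],
)

```text
time_s: 37.6
tcp_pos: [0.5413, 0.1183, 0.0506]
eef_rot: [-180.0, -0.0, -178.8]
contact_force: [0.5, 0.1, -0.6]
gripper_width: 0.07
```

Run:
```python
from h import *
c=capture("wrist"); P=cloud(c); cv2.imwrite(f"pics/wrist17.png",c["image"][:,:,::-1]);st()
```

```text
t37.65 tcp [0.5415 0.1184 0.0509] rot [ 180.     0.  -178.8] F [ 0.6  0.2 -0.1] w 0.0699
```

View pics/wrist17.png

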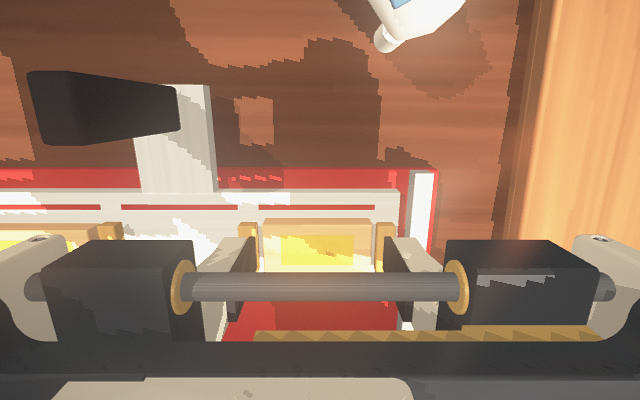

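The jaws straddle the tablet at (318,245), above the stops at (247,232) and (386,232). The tool needs to go about 3 mm lower.

step_arm(
  motion=[
    [0.07,0.0005,0,0.003,0],
    [0.07,0.0005,0,0.003,0],
    [0.055,0.0005,0,0.003,0],
    [0.055,0.0005,0,0.003,0],
    [0.055,0.0005,0,0.003,0],
  ],
  newtons=25,
)

```text
time_s: 38.28
tcp_pos: [0.5408, 0.1185, 0.0476]
eef_rot: [180.0, 0.0, -178.8]
contact_force: [-0.8, 0.2, 0.8]
gripper_width: 0.0589
```

step_arm(
  motion=[
    [0.055,0,0,0,0],
    [0.055,0,0,0,0],
    [0.055,0,0,-0.02,0],
    [0.055,0,0,-0.05,0],
    [0.055,0,0,-0.08,0],
  ],
)

```text
time_s: 38.9
tcp_pos: [0.5405, 0.1183, 0.1281]
eef_rot: [-180.0, -0.0, -178.8]
contact_force: [-0.5, 0.6, 0.6]
gripper_width: 0.059
```

Run:
```python
from h import *
st()
c=capture("wrist"); P=cloud(c); cv2.imwrite(f"pics/wrist18.png",c["image"][:,:,::-1])
W=P[225:275,268:372].reshape(-1,3); print(np.percentile(W[:,2],[5,50,95]).round(3))
m=(P[...,2]>0.011)&(P[...,2]<0.022)&(P[...,1]>0.215); print("tray",rect(P[m]))
c=capture("top"); P=cloud(c)
print("tray",[(round(d["p"],2),rect(P[d["mask"]&(c["z_map"]>0)])) for d in spotter.regions_of("top","tray")[:2]])
c=capture("scene"); P=cloud(c)
for d in spotter.regions_of("scene","tray")[:2]:
  m=d["mask"]&(c["z_map"]>0); print("tray",round(d["p"],2),rect(P[m]),rect(P[m],0.011,0.03))
```

```text
t38.90 tcp [0.5405 0.1183 0.1281] rot [-180.    -0.  -178.8] F [-0.5  0.6  0.6] w 0.0590
[0.112 0.113 0.188]
tray (0.4769, 0.2949, 186, 122, 3.4, 4759)
tray [(0.69, (0.4401, 0.2837, 172, 141, -12.5, 2212))]
tray 0.58 (0.4808, 0.297, 247, 123, 3.6, 3976) (0.485, 0.296, 238, 120, 3.5, 466)
tray 0.2 (0.5655, 0.0344, 260, 145, 84.8, 1744) (0.5343, 0.0399, 252, 83, -88.4, 1639)
```

View pics/wrist18.png

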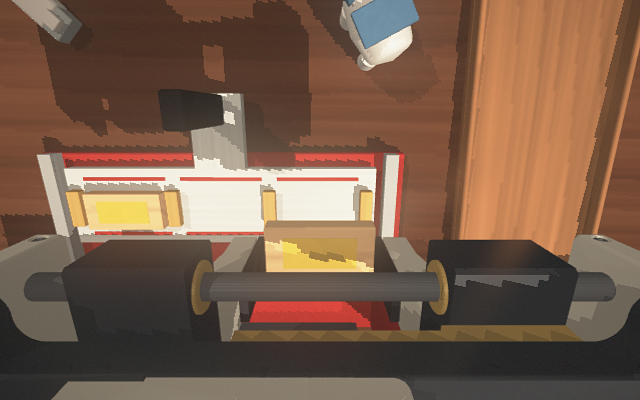

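The tablet is held at (320,245), and the other is still in its bay at (122,212). The tray measures (0.485,0.296) at a yaw of 3.5°. I'll carry this tablet to tray x = +0.05.

Run:
```python
from h import *
go(0.535,0.299,0.13,-86.5)
```

```text
t39.15 tcp [0.5404 0.1183 0.1272] rot [ 180.    -0.  -178.8] F [-0.6 -0.7 -0.8] w 0.0594
delta tool [ 0.0017  0.1807 -0.0028] roll -1.6113 rad; yaw change 92.3 dist 0.181
```

step_arm(
  motion=[
    [0.055,0,0.02,-0.01,-0.18],
    [0.055,0,0.06,-0.015,-0.36],
    [0.055,0,0.1,-0.015,-0.54],
    [0.055,0,0.14,-0.015,-0.72],
    [0.055,0,0.17,-0.015,-0.9],
  ],
)

```text
time_s: 39.78
tcp_pos: [0.5366, 0.2896, 0.141]
eef_rot: [180.0, -0.1, -126.9]
contact_force: [0.6, 0.1, -0.4]
gripper_width: 0.059
```

Run:
```python
from h import *
go(0.535,0.299,0.13,-86.5)
```

```text
t39.77 tcp [0.5366 0.2896 0.141 ] rot [ 1.800e+02 -1.000e-01 -1.269e+02] F [ 0.6  0.1 -0.4] w 0.0590
delta tool [-0.0066  0.0069  0.011 ] roll -0.7047 rad; yaw change 40.4 dist 0.015
```

step_arm(
  motion=[
    [0.055,-0.006,0.006,0,-0.18],
    [0.055,-0.006,0.006,0,-0.36],
    [0.055,-0.006,0.006,0,-0.54],
    [0.055,-0.006,0.006,0.02,-0.705],
    [0.055,-0.006,0.006,0.04,-0.705],
  ],
)

```text
time_s: 40.4
tcp_pos: [0.5356, 0.2964, 0.1008]
eef_rot: [179.9, -0.1, -86.7]
contact_force: [0.2, 0.7, -0.7]
gripper_width: 0.059
```

Run:
```python
from h import *
c=capture("wrist"); P=cloud(c); cv2.imwrite(f"pics/wrist19.png",c["image"][:,:,::-1])
go(0.535,0.299,0.0335,-86.5)
c=capture("scene"); P=cloud(c)
for d in spotter.regions_of("scene","tray")[:2]:
  m=d["mask"]&(c["z_map"]>0); print("tray",round(d["p"],2),rect(P[m]),rect(P[m],0.011,0.03))
```

```text
t40.45 tcp [0.5342 0.2954 0.0978] rot [179.7  -0.2 -86.9] F [-1.9 -0.8 -2.2] w 0.0592
delta tool [-0.0036 -0.001   0.0643] roll -0.0065 rad; yaw change 0.4 dist 0.064
tray 0.57 (0.4911, 0.2971, 277, 123, 3.8, 1556) (0.4858, 0.296, 237, 120, 3.4, 306)
tray 0.41 (0.6574, 0.0106, 92, 25, -70.2, 101) (0.0, 0.0, 0, 0, 0.0, 0)
```

View pics/wrist19.png

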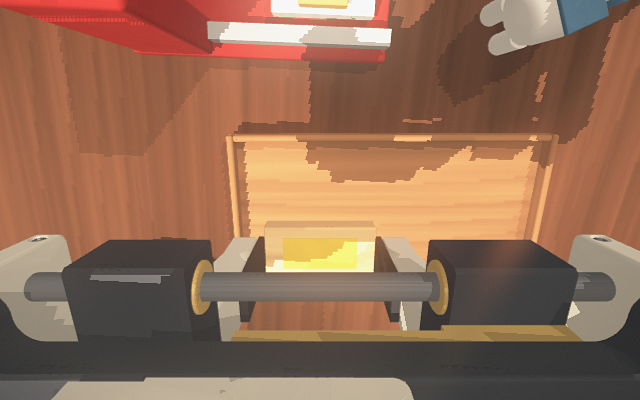

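The tablet at (320,245) is over the tray floor, with the near end wall at (238,190) clear of the finger. I'll lower it.

step_arm(
  motion=[
    [0.055,-0.002,0,0.025,0],
    [0.055,-0.002,0,0.045,0],
    [0.055,-0.002,0,0.058,0],
    [0.055,-0.002,0,0.064,0],
    [0.055,-0.002,0,0.064,0],
  ],
)

```text
time_s: 41.18
tcp_pos: [0.5361, 0.2989, 0.0386]
eef_rot: [180.0, -0.0, -86.9]
contact_force: [0.1, -0.3, -0.1]
gripper_width: 0.0591
```

Run:
```python
from h import *
st()
```

```text
t41.17 tcp [0.5361 0.2989 0.0386] rot [180.   -0.  -86.9] F [ 0.1 -0.3 -0.1] w 0.0591
```

step_arm(
  motion=[
    [0.055,0,0,0.005,0],
    [0.055,0,0,0.005,0],
    [0.068,0,0,0.005,0],
    [0.068,0,0,0.005,0],
    [0.068,0,0,0.005,0],
  ],
)

```text
time_s: 41.8
tcp_pos: [0.5361, 0.2989, 0.0337]
eef_rot: [-180.0, 0.0, -86.8]
contact_force: [0.2, 0.1, 0.6]
gripper_width: 0.0683
```

step_arm(
  motion=[
    [0.068,0,0,-0.02,0],
    [0.068,0,0,-0.07,0],
    [0.068,0,0,-0.12,0],
    [0.068,-0.04,0,-0.16,0],
    [0.068,-0.06,0,-0.16,0],
  ],
)

```text
time_s: 42.42
tcp_pos: [0.5342, 0.3614, 0.198]
eef_rot: [-179.7, 0.3, -86.8]
contact_force: [-0.8, 0.1, -0.3]
gripper_width: 0.0683
```

Run:
```python
from h import *
c=capture("wrist"); P=cloud(c); cv2.imwrite(f"pics/wrist20.png",c["image"][:,:,::-1])
m=(P[...,2]>0.0135)&(P[...,2]<0.025)&(abs(P[...,0]-.535)<0.045)&(abs(P[...,1]-.298)<0.04); print(rect(P[m]),P[m][:,2].mean())
go(0.5468,-0.0363,0.15,-178.8)
```

```text
(0.536, 0.299, 60, 30, 3.2, 1866) 0.017918900135561935
t42.48 tcp [0.5331 0.3625 0.1954] rot [-179.8    0.2  -86.8] F [ 0.8  2.4 -0.2] w 0.0675
delta tool [0.3989 0.0089 0.0454] roll 1.6063 rad; yaw change -92.0 dist 0.402
```

View pics/wrist20.png

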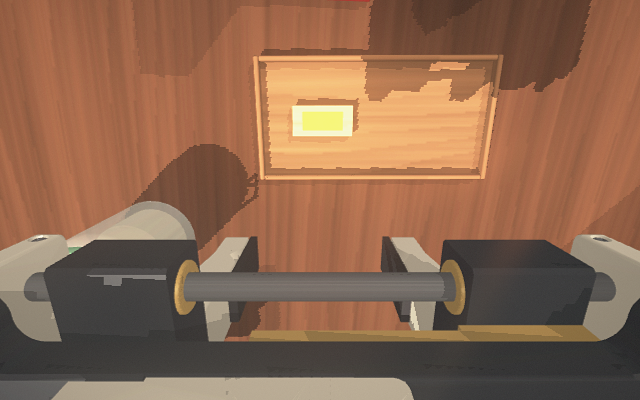

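The first tablet lies flat in the tray at (322,120). I'll go for the second.

step_arm(
  motion=[
    [0.07,0.03,0,0,0.18],
    [0.07,0.085,0,0,0.36],
    [0.07,0.14,0,0,0.54],
    [0.07,0.195,0,0,0.72],
    [0.07,0.25,0,0,0.9],
  ],
)

```text
time_s: 43.1
tcp_pos: [0.5458, 0.1073, 0.1926]
eef_rot: [180.0, -0.1, -138.7]
contact_force: [0.6, 0.3, -0.6]
gripper_width: 0.07
```

Run:
```python
from h import *
go(0.5468,-0.0363,0.13,-178.8)
```

```text
t43.10 tcp [0.5458 0.1073 0.1926] rot [ 1.800e+02 -1.000e-01 -1.387e+02] F [ 0.6  0.3 -0.6] w 0.0700
delta tool [ 0.0939 -0.1086  0.0626] roll 0.6993 rad; yaw change -40.1 dist 0.157
```

step_arm(
  motion=[
    [0.07,0.025,-0.028,0,0.18],
    [0.07,0.055,-0.063,0,0.36],
    [0.07,0.08,-0.092,0.01,0.54],
    [0.07,0.094,-0.1085,0.03,0.7],
    [0.07,0.094,-0.1085,0.06,0.7],
  ],
)

```text
time_s: 43.72
tcp_pos: [0.5479, -0.036, 0.1327]
eef_rot: [180.0, 0.0, -178.8]
contact_force: [1.3, 0.4, 0.3]
gripper_width: 0.0701
```

step_arm(
  motion=[
    [0.07,0,0,0.02,0],
    [0.07,0,0,0.05,0],
    [0.07,0,0,0.06,0],
    [0.07,0,0,0.06,0],
  ],
)

```text
time_s: 44.22
tcp_pos: [0.5476, -0.0346, 0.0729]
eef_rot: [-180.0, -0.1, -178.5]
contact_force: [-0.6, 0.3, -0.2]
gripper_width: 0.07
```

Run:
```python
from h import *
c=capture("wrist"); P=cloud(c); cv2.imwrite(f"pics/wrist21.png",c["image"][:,:,::-1])
go(0.5468,-0.0365,0.0475,-178.8)
```

```text
t44.27 tcp [ 0.5483 -0.0344  0.0737] rot [-180.    -0.  -178.5] F [ 0.7 -0.3  0.5] w 0.0699
delta tool [ 0.0015 -0.0021  0.0262] roll 0.0052 rad; yaw change -0.3 dist 0.026
```

View pics/wrist21.png

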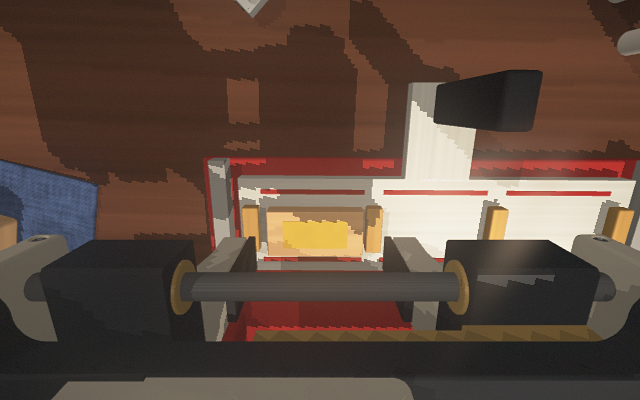

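The tablet is at (315,235), inside the jaws.

step_arm(
  motion=[
    [0.07,0.001,-0.002,0.012,0.005],
    [0.07,0.001,-0.002,0.022,0.005],
    [0.07,0.001,-0.002,0.026,0.005],
    [0.07,0.001,-0.002,0.026,0.005],
    [0.07,0.001,-0.002,0.026,0.005],
  ],
)

```text
time_s: 44.9
tcp_pos: [0.5472, -0.0364, 0.0475]
eef_rot: [180.0, -0.0, -178.8]
contact_force: [-0.5, 0.1, -0.1]
gripper_width: 0.07
```

step_arm(
  motion=[
    [0.055,0,0,0,0],
    [0.055,0,0,0,0],
    [0.055,0,0,0,0],
    [0.055,0,0,0,0],
    [0.055,0,0,0,0],
  ],
  newtons=25,
)

```text
time_s: 45.52
tcp_pos: [0.5472, -0.0365, 0.0476]
eef_rot: [-180.0, -0.0, -178.8]
contact_force: [-0.0, 0.0, -0.4]
gripper_width: 0.0592
```

step_arm(
  motion=[
    [0.055,0,0,-0.02,0],
    [0.055,0,0,-0.05,0],
    [0.055,0,0,-0.08,0],
    [0.055,0,0,-0.1,0],
  ],
)

```text
time_s: 46.02
tcp_pos: [0.5476, -0.0364, 0.1491]
eef_rot: [180.0, 0.1, -178.8]
contact_force: [-0.5, 0.2, -0.3]
gripper_width: 0.0592
```

Run:
```python
from h import *
go(0.52,0.14,0.155,-130)
go(0.435,0.293,0.13,-86.5)
```

```text
t46.02 tcp [ 0.5476 -0.0364  0.1491] rot [ 1.800e+02  1.000e-01 -1.788e+02] F [-0.5  0.2 -0.3] w 0.0592
delta tool [ 0.0239  0.1769 -0.0059] roll -0.8517 rad; yaw change 48.8 dist 0.179
t46.02 tcp [ 0.5476 -0.0364  0.1491] rot [ 1.800e+02  1.000e-01 -1.788e+02] F [-0.5  0.2 -0.3] w 0.0592
delta tool [0.1057 0.3316 0.0191] roll -1.611 rad; yaw change 92.3 dist 0.349
```

step_arm(
  motion=[
    [0.055,0.003,0.025,-0.01,-0.18],
    [0.055,0.007,0.07,-0.015,-0.36],
    [0.055,0.013,0.115,-0.015,-0.54],
    [0.055,0.018,0.16,-0.015,-0.72],
    [0.055,0.024,0.2,-0.015,-0.9],
  ],
)

```text
time_s: 46.65
tcp_pos: [0.5187, 0.1646, 0.1627]
eef_rot: [-180.0, 0.0, -126.9]
contact_force: [0.8, -0.2, -0.6]
gripper_width: 0.0592
```

Run:
```python
from h import *
go(0.435,0.293,0.13,-86.5)
```

```text
t46.65 tcp [0.5187 0.1646 0.1627] rot [-180.     0.  -126.9] F [ 0.8 -0.2 -0.6] w 0.0592
delta tool [-0.0525  0.144   0.0327] roll -0.7048 rad; yaw change 40.4 dist 0.157
```

step_arm(
  motion=[
    [0.055,-0.018,0.045,0,-0.18],
    [0.055,-0.035,0.09,0,-0.36],
    [0.055,-0.046,0.125,0,-0.54],
    [0.055,-0.0525,0.144,0.02,-0.705],
    [0.055,-0.0525,0.144,0.05,-0.705],
  ],
)

```text
time_s: 47.28
tcp_pos: [0.4359, 0.2939, 0.113]
eef_rot: [-179.9, 0.1, -86.6]
contact_force: [0.2, 0.3, -0.8]
gripper_width: 0.059
```

Run:
```python
from h import *
c=capture("wrist"); P=cloud(c); cv2.imwrite(f"pics/wrist22.png",c["image"][:,:,::-1])
go(0.435,0.293,0.0335,-86.5)
```

```text
t47.33 tcp [0.4342 0.2913 0.1085] rot [ 1.798e+02 -1.000e-01 -8.680e+01] F [-1.5 -1.3 -4.3] w 0.0594
delta tool [-0.0016 -0.0009  0.075 ] roll -0.005 rad; yaw change 0.3 dist 0.075
```

View pics/wrist22.png

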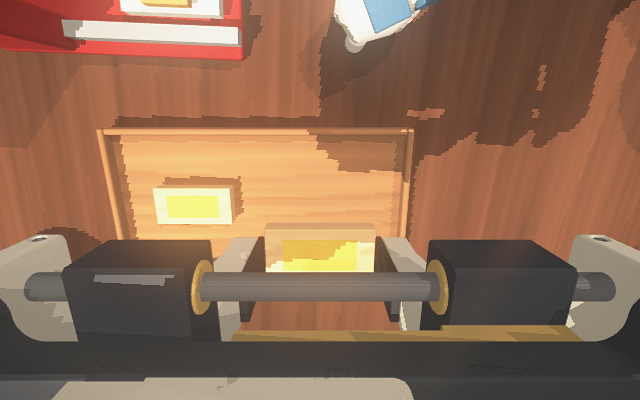

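Run:
```python
from h import *
c=capture("wrist"); P=cloud(c)
m=np.zeros(P.shape[:2],bool); m[110:235,60:430]=1
m&=(P[...,2]>0.0105)&(P[...,2]<0.025); Q=P[m]
print(rect(Q), np.percentile(Q[:,0],[0.5,99.5]),np.percentile(Q[:,1],[.5,99.5]))
st()
```

```text
(0.485, 0.2758, 237, 81, 3.5, 7230) [0.36710271 0.6030669 ] [0.22983076 0.31900393]
t47.38 tcp [0.4345 0.2907 0.11  ] rot [179.8  -0.2 -86.8] F [ 0.5 -1.1 -0.2] w 0.0590
```

The tray is where it was, with the first tablet at (193,205).

step_arm(
  motion=[
    [0.055,-0.002,0,0.025,0],
    [0.055,-0.002,0,0.045,0],
    [0.055,-0.002,0,0.06,0],
    [0.055,-0.002,0,0.07,0],
    [0.055,-0.002,0,0.07,0],
  ],
)

```text
time_s: 48.0
tcp_pos: [0.436, 0.2937, 0.0423]
eef_rot: [180.0, -0.0, -86.9]
contact_force: [1.0, 0.3, -0.7]
gripper_width: 0.0592
```

Run:
```python
from h import *
st()
```

```text
t48.00 tcp [0.436  0.2937 0.0423] rot [180.   -0.  -86.9] F [ 1.   0.3 -0.7] w 0.0592
```

step_arm(
  motion=[
    [0.055,0,0,0.006,0],
    [0.055,0,0,0.0085,0],
    [0.055,0,0,0.0085,0],
    [0.068,0,0,0.0085,0],
    [0.068,0,0,0.0085,0],
  ],
)

```text
time_s: 48.62
tcp_pos: [0.4361, 0.2941, 0.0343]
eef_rot: [-180.0, 0.0, -86.8]
contact_force: [-0.8, -0.3, 0.2]
gripper_width: 0.0677
```

step_arm(
  motion=[
    [0.068,0,0,0,0],
    [0.068,0,0,-0.03,0],
    [0.068,0,0,-0.08,0],
    [0.068,0,0,-0.13,0],
    [0.068,-0.03,0,-0.16,0],
  ],
)

```text
time_s: 49.25
tcp_pos: [0.4348, 0.3235, 0.1972]
eef_rot: [-179.9, 0.1, -86.9]
contact_force: [0.9, 0.6, -0.4]
gripper_width: 0.0678
```

Run:
```python
from h import *
c=capture("wrist"); P=cloud(c); cv2.imwrite(f"pics/wrist23.png",c["image"][:,:,::-1])
for x,y in [(.536,.299),(.436,.293)]:
    m=(P[...,2]>0.0135)&(P[...,2]<0.025)&(abs(P[...,0]-x)<0.042)&(abs(P[...,1]-y)<0.035); print(rect(P[m]),P[m][:,2].mean())
go(0.467,0.0384,0.15,-178.8)
```

```text
(0.5361, 0.2987, 61, 30, 3.2, 1769) 0.017879029553295022
(0.436, 0.2953, 60, 30, 3.0, 1725) 0.017927129517509792
t49.30 tcp [0.4366 0.3284 0.2007] rot [-179.6    0.4  -86.8] F [2.5 5.9 6.6] w 0.0679
delta tool [ 0.2913 -0.0142  0.0507] roll 1.6056 rad; yaw change -92.0 dist 0.296
```

View pics/wrist23.png

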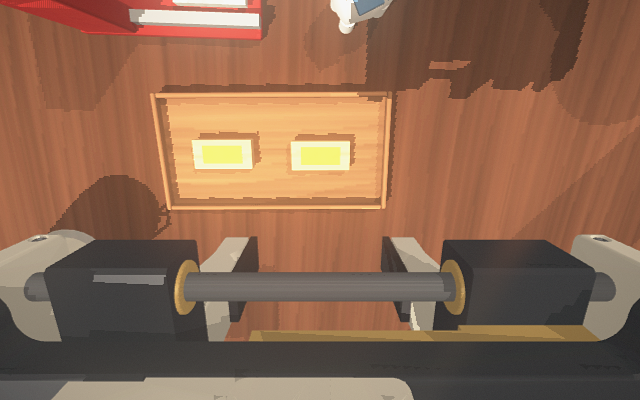

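Both tablets lie flat in the tray at (223,154) and (320,156). Now I'll close the stage.

step_arm(
  motion=[
    [0.06,0.03,0,0,0.18],
    [0.06,0.085,-0.004,0,0.36],
    [0.06,0.14,-0.007,0,0.54],
    [0.06,0.19,-0.01,0,0.72],
    [0.06,0.24,-0.012,0,0.9],
  ],
)

```text
time_s: 49.92
tcp_pos: [0.4594, 0.0833, 0.1941]
eef_rot: [-180.0, 0.0, -138.7]
contact_force: [1.6, 0.1, -0.3]
gripper_width: 0.0599
```

Run:
```python
from h import *
go(0.467,0.0384,0.14,-178.8)
```

```text
t49.92 tcp [0.4594 0.0833 0.1941] rot [-180.     0.  -138.7] F [ 1.6  0.1 -0.3] w 0.0599
delta tool [ 0.0239 -0.0387  0.0541] roll 0.6993 rad; yaw change -40.1 dist 0.071
```

step_arm(
  motion=[
    [0.06,0.006,-0.01,0,0.18],
    [0.06,0.012,-0.02,0,0.36],
    [0.06,0.018,-0.03,0.01,0.54],
    [0.06,0.024,-0.0387,0.03,0.7],
    [0.06,0.024,-0.0387,0.05,0.7],
  ],
)

```text
time_s: 50.55
tcp_pos: [0.4672, 0.0394, 0.1435]
eef_rot: [180.0, 0.0, -178.7]
contact_force: [-0.4, 0.2, 0.1]
gripper_width: 0.0598
```

Run:
```python
from h import *
c=capture("wrist"); P=cloud(c)
m=(P[...,2]>0.085)&(P[...,2]<0.098)&(np.hypot(P[...,0]-.467,P[...,1]-.04)<0.03); print(rect(P[m]) if m.sum()>9 else 0)
go(0.468,0.0384,0.078,-178.8)
```

```text
(0.4673, 0.0382, 22, 13, 1.4, 698)
t50.60 tcp [0.4658 0.0392 0.141 ] rot [-180.    -0.2 -178.6] F [-1.4 -0.5 -3.2] w 0.0600
delta tool [-0.0022 -0.0008  0.063 ] roll 0.0031 rad; yaw change -0.2 dist 0.063
```

step_arm(
  motion=[
    [0.06,-0.001,-0.001,0.02,0],
    [0.06,-0.001,-0.001,0.045,0],
    [0.06,-0.001,-0.001,0.063,0],
    [0.06,-0.001,-0.001,0.063,0],
  ],
)

```text
time_s: 51.1
tcp_pos: [0.4676, 0.0387, 0.0803]
eef_rot: [-179.9, -0.1, -178.5]
contact_force: [-0.1, -0.3, 1.2]
gripper_width: 0.06
```

step_arm(
  motion=[
    [0.005,0,0,0,0],
    [0.005,0,0,0,0],
    [0.005,0,0,0,0],
    [0.005,0,0,0,0],
    [0.005,0,0,0,0],
  ],
  newtons=40,
)

```text
time_s: 51.72
tcp_pos: [0.4679, 0.0382, 0.0811]
eef_rot: [-179.9, -0.1, -178.5]
contact_force: [3.3, -24.9, 6.0]
gripper_width: 0.0157
```

step_arm(
  motion=[
    [0.005,-0.008,0,0,0],
    [0.005,-0.022,0,0,0],
    [0.005,-0.04,0,0,0],
    [0.005,-0.056,0,0,0],
    [0.005,-0.064,0,0,0],
  ],
)

```text
time_s: 52.35
tcp_pos: [0.532, 0.0385, 0.0812]
eef_rot: [-179.8, -0.1, -178.6]
contact_force: [-2.2, -10.2, 6.1]
gripper_width: 0.0138
```

step_arm(
  motion=[
    [0.005,-0.008,0,0,0],
    [0.005,-0.018,0,0,0],
    [0.005,-0.026,0,0,0],
    [0.005,-0.029,0,0,0],
    [0.005,-0.03,0,0,0],
  ],
)

```text
time_s: 52.98
tcp_pos: [0.5615, 0.0391, 0.0812]
eef_rot: [-179.8, -0.1, -178.6]
contact_force: [-0.4, -10.9, 5.5]
gripper_width: 0.0137
```

step_arm(
  motion=[
    [0.005,-0.001,0,0,0],
    [0.005,-0.002,0,0,0],
    [0.005,-0.002,0,0,0],
  ],
)

```text
time_s: 53.35
tcp_pos: [0.5633, 0.0391, 0.0812]
eef_rot: [-179.8, -0.1, -178.6]
contact_force: [-0.4, -12.0, 5.1]
gripper_width: 0.0134
```

step_arm(
  motion=[
    [0.005,-0.001,0,0,0],
    [0.005,-0.002,0,0,0],
    [0.005,-0.003,0,0,0],
    [0.005,-0.003,0,0,0],
  ],
)

```text
time_s: 53.85
tcp_pos: [0.5643, 0.0391, 0.0812]
eef_rot: [-179.8, -0.3, -178.6]
contact_force: [-10.3, -8.7, 12.7]
gripper_width: 0.0135
```

The force rise shows the hard stop. I'll release, lift and inspect everything.

step_arm(
  motion=[
    [0.05,0,0,0,0],
    [0.05,0,0,0,0],
    [0.05,0,0,-0.02,0],
    [0.05,0,0,-0.07,0],
    [0.05,0,0,-0.13,0],
  ],
)

```text
time_s: 54.48
tcp_pos: [0.5669, 0.0418, 0.2115]
eef_rot: [-180.0, -0.1, -178.5]
contact_force: [0.8, 1.0, -0.2]
gripper_width: 0.0495
```

step_arm(
  motion=[
    [0.05,0.03,0,-0.02,0],
    [0.05,0.08,0,-0.04,0],
    [0.05,0.12,0,-0.06,0],
    [0.05,0.12,0,-0.06,0],
  ],
)

```text
time_s: 54.98
tcp_pos: [0.4463, 0.0389, 0.2733]
eef_rot: [179.9, 0.3, -178.4]
contact_force: [-0.5, -0.4, 0.3]
gripper_width: 0.0501
```

Run:
```python
from h import *
st()
for cam in ["scene","top"]:
    c=capture(cam); P=cloud(c); cv2.imwrite(f"pics/{cam}24.png",c["image"][:,:,::-1])
    for l in ["stage_handle","pin_top","mallet","mat_home","tray","tablet0","elephant0","lighter"]: print(cam,l,[(round(d["p"],2),np.round(d["location"],3).tolist()) for d in spotter.tip_of(cam,l)[:4]])
    m=(P[...,2]>0.044)&(P[...,2]<0.065)&(np.hypot(P[...,0]-.65,P[...,1]+.27)<0.07); print("head",rect(P[m]),P[m][:,2].mean())
    m=(P[...,2]>0.085)&(P[...,2]<0.098)&(np.hypot(P[...,0]-.565,P[...,1]-.04)<0.03); print("handle",rect(P[m]) if m.sum()>9 else 0)
```

```text
t54.98 tcp [0.4463 0.0389 0.2733] rot [ 179.9    0.3 -178.4] F [-0.5 -0.4  0.3] w 0.0501
scene stage_handle [(0.92, [0.565, 0.043, 0.091])]
scene pin_top [(0.55, [0.638, 0.038, 0.156]), (0.36, [0.535, 0.294, 0.006])]
scene mallet [(0.9, [0.687, -0.399, 0.008]), (0.87, [0.444, -0.499, 0.004]), (0.8, [0.654, -0.269, 0.004])]
scene mat_home [(0.69, [0.655, -0.271, 0.001])]
scene tray [(0.75, [0.483, 0.299, -0.001]), (0.54, [0.643, 0.038, -0.001])]
scene tablet0 [(0.74, [0.537, 0.299, 0.004]), (0.68, [0.438, 0.293, 0.006])]
scene elephant0 [(0.7, [0.733, 0.034, 0.001]), (0.57, [0.413, 0.155, 0.0])]
scene lighter [(0.43, [0.382, -0.102, -0.0])]
head (0.6557, -0.2682, 49, 45, -15.9, 260) 0.05055926697165075
handle (0.5652, 0.0404, 23, 14, -1.3, 44)
top stage_handle [(0.93, [0.563, 0.038, 0.09])]
top pin_top [(0.73, [0.38, -0.103, 0.001]), (0.51, [0.636, 0.04, 0.157])]
top mallet [(0.79, [0.681, -0.406, -0.003]), (0.59, [0.444, -0.503, 0.004]), (0.58, [0.653, -0.27, -0.001])]
top mat_home [(0.88, [0.656, -0.271, 0.003]), (0.61, [0.635, 0.041, 0.16])]
top tray [(0.96, [0.489, 0.29, 0.002]), (0.33, [0.562, 0.038, 0.092])]
top tablet0 [(0.79, [0.35, -0.322, 0.0]), (0.54, [0.536, 0.298, 0.003])]
top elephant0 [(0.63, [0.737, 0.037, 0.001]), (0.6, [0.411, 0.157, 0.0])]
top lighter [(0.64, [0.383, -0.102, 0.005])]
head (0.6519, -0.2716, 51, 44, -16.1, 317) 0.05129339174374544
handle (0.5615, 0.0378, 21, 13, -0.3, 51)
```

View pics/scene24.png

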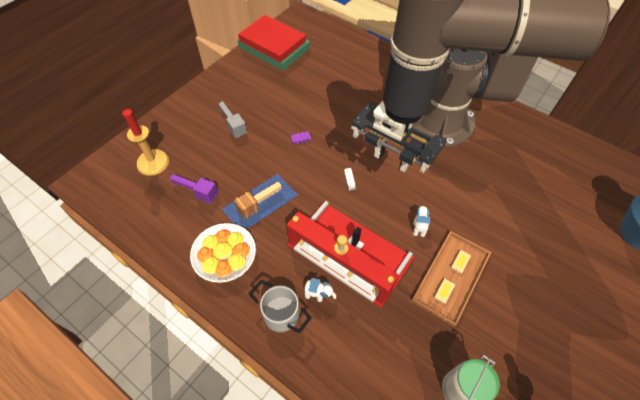

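View pics/top24.png

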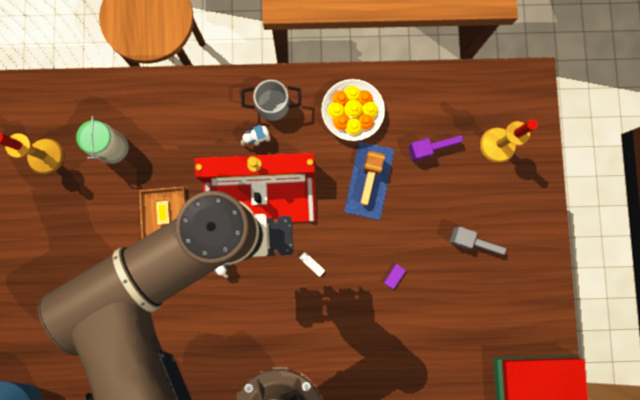

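The final pictures show both tablets in the tray (scene 460,262 and 445,292) and the stage home and empty. The pin is up, the mallet is on its mat, and the bystanders are unmoved.

```bash
python3 -c "
from plant import workorder
print(workorder.close_job())"
```

```text
the job is handed in; nothing more can be done
None
```

I sealed both tablets, put them back in the tray, closed the stage and returned the mallet, then handed the job in at about 55 s. Only two tablets were there; I saw no third one.

- **Loading:** I gripped each tablet lengthwise and laid them in the two outer bays. They measured within about 3 mm of the bay centres, flat and inside the red lines. I then slid the stage in until it met its hard stop.
- **Blow:** I struck the pin once at a commanded speed of about 0.2 m/s. The force then was only about what the spring gives, so I pressed 4 mm further and it rose to 18 N, which I took as the pin's stop. I could not read the pin's speed or depth directly, so the brisk blow rests on the commanded speed. The mallet handle asked for 80 N or more, but the gripper gives 60 N at most; the mallet tilted a few degrees in the grip but held.
- **Last checks before handing in:**
  - **Tablets:** both lay flat in the tray, about 100 mm apart.
  - **Stage and pin:** the stage was empty and at its hard stop. The pin was up, at 0.156–0.160 m from the cameras against 0.160 m nominal.
  - **Mallet:** its origin was about 3 mm from mat_home and its handle within about 3° of the mat's axis.
  - **Bystanders:** the elephants and the lighter were unmoved within measurement error.
- **Disagreements:** the scene and top cameras differed by about 4 mm on the handle and mallet head, within the tolerances. The top view missed one tablet in the tray because the arm hid it; the scene view showed both.

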